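# Set the grinder's tray stop and turn the catch tray round

### The job

On the rail behind the burr grinder, swing the clamp lever open, slide the stop carriage until its pointer lines up with the mark, and swing the lever fully shut again. The steel catch tray has been put in back to front: take it out, turn it end for end, and push it back in, plain end first with the spout outside, flat on the counter and up against the locked stop. Leave the other things where they stand.

Things in the scene. Friction and masses are not known exactly. Their poses are not given: they have to be found in the camera images.
- grinder: Dark burr grinder, fixed, 118 mm (its x) by 100 mm (its y), 308 mm tall. Origin on the counter under its middle, z up. A tunnel for the catch tray runs through its foot along its y: 70 mm wide, 70 mm high, y from -50 to +50 mm, its floor the counter. The tray goes in and out at the +y side. On the -y side a fixed rail, 34 mm wide, 18 mm high, runs along its y axis from y = -55 to -290 mm.
- tunnel_mouth (a point): Middle of the tunnel's tray-side opening, on the counter; same axes as the grinder (+y points out of the mouth).
- carriage_grip (a point): In the upright grip fin of the stop carriage, 17 mm below its top. The fin is 16 mm wide across the rail, 44 mm long along it; its top is 85 mm above the counter. It stands on the carriage's block (60 mm wide, 100 mm long, top 43 mm above the counter), whose middle is 30 mm from the fin's middle towards -y of the grinder. Axes as the grinder.
- pointer (a point): Outer end of the carriage's pointer, a steel rib 6 mm wide standing out sideways (+x of the grinder) from the middle of the carriage's block, top 32 mm above the counter. The point is on the centre line of its upper edge. Axes as the grinder.
- mark_line (a point): The mark: a fixed steel plate, 6 mm thick along the rail, 26 mm across, 32 mm high, on a flat strip beside the rail. The point is on the centre line of its upper edge, at the end next to the rail. Lined up = same y as the pointer in the grinder's frame, the two ribs in one line (a 5 mm gap in x remains). At the start it is 20 to 75 mm nearer the grinder than the pointer.
- stop_face (a point): Middle of the tray-side face (looks to +y of the grinder) of the carriage's stop plate: 50 mm wide, from 3 to 33 mm above the counter; 130 mm from the pointer towards +y. It rides with the carriage and reaches into the tunnel. If it meets the tray on the way it pushes it out a little, which does no harm. Axes as the grinder.
- carriage (a joint): Slide of the carriage along the rail, 0 to 0.090 m, growing towards the grinder (+y of the grinder). Unclamped it moves at about 9 N and stays where left; clamped it holds against more than 25 N.
- lever (a joint): Clamp lever. 0 = fully shut: along the rail, pointing away from the grinder (-y). 1.0 rad = fully open: swung out to the -x side of the grinder. Opens clockwise seen from above. The clamp bites over about the last 0.3 rad; shut means below 0.15, open above 0.6. It stays where left and needs about 3 N at the handle.
- lever_pivot (a point): Point on the lever's vertical turning axis, on the carriage, 63 mm above the counter (the height of the handle's middle); 60 mm from carriage_grip towards -y. Axes as the grinder.
- lever_handle (a point): Middle of the lever's dark handle, 65 mm from the pivot: a bar 16 mm wide, 20 mm high and 55 mm long (35 to 90 mm from the pivot), its middle 63 mm above the counter. Its own -y axis points from the pivot out along the lever.
- tray_center (a point): Centre (18 mm up) of the loose catch tray: open steel trough, about 0.22 kg, 198 long, 56 wide, 36 high, wall 3 mm. Own x axis: along its length to the spout; z up. The last 20 mm at +x taper to a spout 24 mm wide, the other end is square; the sides between are straight and can be gripped across 56 mm. At the start it lies in the tunnel, spout inside, plain end 100 to 120 mm out of the mouth.
- tray_plain_end (a point): Middle of the outside of the tray's square end, half-way up (99 mm from tray_center). Axes as the tray.
- tray_spout_end (a point): Tip of the tray's spout end, half-way up (99 mm from tray_center). Axes as the tray.
- espresso_cup: Glass espresso cup, 66 mm across, 65 mm high, origin under its middle. A bystander.
- canister: Plastic canister, 94 mm across, 136 mm high, with a flip-top latch, origin under its middle. A bystander; it and the cup stand one near the robot's right, one beyond the grinder.
- bamboo_tray: Low bamboo tray, 130 x 220 x 22 mm, beyond the grinder, origin under its middle. A bystander.
- tamper: Steel tamper, 58 mm across, 88 mm high, standing in the bamboo tray, origin under its middle. A bystander.
Things that resemble listed ones, but are neither listed nor needed, are in the scene too. What is meant by the part that bears tray_center is not orange or purple, and is the smaller of those in its own colour.

How it is judged:
On the way, in this order (a step that is already met when the one before it is completed fails the run):
1. the clamp lever is open (past 0.6 rad) (value of joint lever above 0.6 rad), for 0.1 s.
2. the pointer is within 5 mm of the mark and the lever shut (below 0.15 rad) (y of pointer in the frame of mark_line between -0.005 and 0.005 m and value of joint lever below 0.15 rad), for 0.2 s.
At the end, for the whole second after the job is handed in: The pointer is within 5 mm of the mark along the rail and the lever is shut (below 0.15 rad). The tray lies flat and still on the counter in the tunnel, spout outside, its plain end touching the stop plate or within 6 mm of it (all of step 2 and y of tray_plain_end in the frame of stop_face between -0.004 and 0.006 m and x of tray_plain_end in the frame of stop_face between -0.015 and 0.015 m and angle between the x axis of tray_center and the y axis of grinder, either way round below 0.2 rad and angle between tray_center's own z axis and vertical below 0.08 rad and height (world z) of tray_center below 0.023 m and linear speed of catch_tray below 0.01 m/s).
It fails at once if the glass cup is shifted by more than 30 mm or tipped (distance of espresso_cup from where it was at the start of the episode above 0.03 m or angle between espresso_cup's own z axis and vertical above 0.3 rad).
It fails at once if the canister is shifted by more than 30 mm or tipped (distance of canister from where it was at the start of the episode above 0.03 m or angle between canister's own z axis and vertical above 0.3 rad).
It fails at once if the tamper is shifted by more than 30 mm or tipped (distance of tamper from where it was at the start of the episode above 0.03 m or angle between tamper's own z axis and vertical above 0.3 rad).
It fails at once if the bamboo tray is shifted by more than 30 mm or tipped (distance of bamboo_tray from where it was at the start of the episode above 0.03 m or angle between bamboo_tray's own z axis and vertical above 0.3 rad).
It also fails if it takes over 72 s, if anything falls off the work surface, if the arm or the gripper's body presses on something with over 40 N, if the wrist force passes 120 N, or if a joint passes its speed limit or range.

### The arm

A 7-joint arm with a two-finger parallel gripper is mounted at the origin on the work surface. World frame = base frame: x ahead of the robot, y to its left, z up, the work surface at z = 0. Lengths are in m, angles in rad, forces in N, time in s.
With the tool pointing down it reaches from about 0.425 to 0.925 m from the base axis. Payload 6.8 kg.
Tool frame: the origin (TCP) lies on the mounting face of the last link; the fingertips stand 173 mm ahead of it and the grasp point (between the pads) lies 155 mm ahead of it; z points along the fingers, y is the line along which they close (so a half turn about z gives the same grasp; the last joint's range is limited). The gripper opens to 85 mm and grips with 20 to 120 N. Pads are 22 mm wide; open, the fingers measure 114 mm over their backs; the gripper's body (76 mm by 85 mm) begins 54 mm behind the grasp point. The pads swing forward as they close: fully open they stand 13 mm farther back than shut.
Start: joints at [1.087, 0.477, 0.022, 1.555, -0.011, 1.109, -0.083], TCP at [0.248, -0.628, 0.405] pointing down, gripper open.
Joint ranges: [-2.96, 2.96], [-0.34, 2.1], [-1.41, 1.46], [0.24, 2.44], [-1.37, 4.51], [0.17, 1.92], [-2.96, 2.96]. Speed limits (rad/s): [2.39, 2.39, 3.14, 3.14, 3.14, 3.14, 3.14].

### API

Orientations are given as a rotation vector (axis times angle).
In Python, from bench import r gives the robot as it stands.
- The arm moves only by the tool arm_command, never from a script. Its argument "plan" is a list of rows, each an object of numbers: "claw": the closure, from 0 (fully open) to 1 (shut); "tx", "ty", "tz": the shift along the tool's x, y, z in m; "ax", "ay", "az": the turn, a rotation vector about the tool's x, y, z in degrees. A call has exactly 10 rows; each row shifts and turns the commanded pose from where the row before left it, along the tool's axes as they then stand; what a row does not reach is not made up. A row lasts 1/12 s, in which the tool goes at most 41.7 mm and 7.16 degrees, less where a joint would pass 70% of its speed; a pose out of reach is approached as far as the arm can. A call is refused whole if a number of a shift passes 0.0417 or a number of a turn 7.16, either way. A call with a gripper value outside its range is refused whole. The fingers move at their own pace and stop on an object; "squeeze" is the grip in N (left out, the last holds). Time passes only in rows, so rows that do not move let the fingers close, or fill a call up. It gives the time, the measured TCP pose, the force, the opening and the grip force at its end, in the units of the state.
- r.get_obs(): the state, without advancing time (a new reading comes with each control period).
- r.grab_frame(name): name is "side" or "top" or "wrist"; returns the picture (420x560x3 uint8, red, green, blue); there is no depth.
- r.camera_model(name): a dict with "fx", "fy", "cx", "cy" (pixels), "k1" (the pictures are not rectified: a ray, as slopes to the right and down, at radius r is drawn at 1 + k1 r^2 times it, then the intrinsics apply), "position" and "orientation" of the camera in the world; the wrist camera has in their place "tool_from_camera" (4x4, takes a point from camera to tool coordinates, whose origin is the TCP and whose axes are the flange's). Camera axes: x right, y up, looking along -z (the intrinsics and any distortion apply to the point x, -y, -z); pixel columns grow to the right and rows downward; lengths in m; the calibration is good to about 2 mm. A picture is of the moment at which its call begins: read the wrist's pose just before it. camera_model takes no time and is no camera call.
- r.hand_in(): hands the job in; it is judged then, once.
Trained networks look in the newest picture that a camera, given by its name, has taken for a name from the list of things; names that differ only in an ending like _2 or _b are one class to them, and where a whole thing is asked for, a point or a joint stands for the part that bears it (a point fixed in the world has none). Each returns a list of dicts, best first, with "confidence" (0 to 1); they miss things now and then, are a little off and sometimes report something else, mostly with a low value. They report only what shows in the picture. A call takes as long as a camera call. They do not tell look-alikes from the thing itself.
- r.boxes_of(target, camera): "location" ([x, y, z] in m, in the coordinates of the camera as it stood for that picture, good to about 4 mm: the middle of the surface that is visible of it).
- r.tip_of(target, camera): "location" ([x, y, z] in m, in the coordinates of the camera as it stood for that picture, good to about 4 mm: a listed point, or the origin of a listed thing).
The state is a dict: "clock": time; "joints": joint angles; "qvel": joint speeds; "tau": joint torques, N m; "tcp_pos": TCP position; "orientation": TCP orientation; "contact_force": force on the tool from outside, world axes, zero at the start; "moment": the same for the moment, N m; "grip_width": finger opening in m; "gripper_force": force on a finger pad.
Only numpy, scipy, OpenCV 4.12 (cv2) and the standard library are available. Lean on these libraries where they do the work, as an engineer would, in place of code of your own. Each camera call takes 0.05 s, during which the arm holds its last target. There are 200 camera calls.

## Working session

There is one attempt and no reset: what is moved stays moved. The work goes in short steps, Python scripts to look and compute and a tool call to move; the robot and the scene stay as the last step left them, time stands still between calls to the robot, and variables do not carry over. Pictures are saved under pics/ and viewed, at most 14 in all, crops included, and the job is handed in when it is done.

Besides the shell and the picture viewer there is one more tool, called after "Request:" as a command line: name --argument value ..., lists and objects as JSON in quotes. arm_command: Moves the arm, as the interface text tells. Its arguments: {"type":"object","properties":{"plan":{"type":"array","items":{"type":"object","properties":{"claw":{"type":"number"},"tx":{"type":"number"},"ty":{"type":"number"},"tz":{"type":"number"},"ax":{"type":"number"},"ay":{"type":"number"},"az":{"type":"number"}}}},"squeeze":{"type":"number"}},"required":["plan"]}

```bash
mkdir -p pics; ls; cat > h.py <<'E'
import numpy as np, cv2
from scipy.spatial.transform import Rotation as R
from bench import r
def rot(o):
    o=np.array(o,float); return R.from_rotvec(o).as_matrix() if o.size==3 else (R.from_quat(o).as_matrix() if o.size==4 else o.reshape(3,3))
def campose(n):
    m=r.camera_model(n)
    if 'tool_from_camera' in m:
        o=r.get_obs(); T=np.eye(4); T[:3,:3]=rot(o['orientation']); T[:3,3]=o['tcp_pos']
        return m,T@np.array(m['tool_from_camera'])
    T=np.eye(4); T[:3,:3]=rot(m['orientation']); T[:3,3]=m['position']; return m,T
def snap(n,f=None):
    m,T=campose(n); im=r.grab_frame(n)
    if f: cv2.imwrite('pics/'+f,im[:,:,::-1])
    return m,T,im
def proj(m,T,p):
    c=np.linalg.inv(T)@np.append(p,1); x,y=c[0]/-c[2],-c[1]/-c[2]; s=1+m['k1']*(x*x+y*y)
    return np.array([m['cx']+m['fx']*x*s,m['cy']+m['fy']*y*s])
def tips(names,n,T,fn=None,th=.2):
    for t in names:
        for d in (fn or r.tip_of)(t,n):
            if d['confidence']>th:
                w=(T@np.append(d['location'],1))[:3]; print(n,t,round(d['confidence'],2),w.round(4),{k:v for k,v in d.items() if k not in('location','confidence')})
def ray(m,T,px,z):
    a=np.array([(px[0]-m['cx'])/m['fx'],(px[1]-m['cy'])/m['fy']]); u=a.copy()
    for _ in range(20): u=a/(1+m['k1']*(u@u))
    d=T[:3,:3]@np.array([u[0],-u[1],-1]); o=T[:3,3]; return o+d*(z-o[2])/d[2]
E
python3 - <<'E'
from h import *
o=r.get_obs(); print(o)
P=['grinder','tunnel_mouth','carriage_grip','pointer','mark_line','stop_face','lever_pivot','lever_handle','tray_center','tray_plain_end','tray_spout_end']
for n in('top','side'):
    m,T,im=snap(n,n+'0.png'); print(T.round(3).tolist())
    tips(P+(['espresso_cup','canister','bamboo_tray','tamper'] if n=='top' else []),n,T)
print(r.camera_model('wrist'))
E
```

```text
pics
{'clock': 0.0, 'joints': array([ 1.08688446,  0.47783102,  0.02231162,  1.55647737, -0.01149846,
        1.10929865, -0.08312144]), 'qvel': array([-2.18553209e-04,  1.69091194e-05, -3.28928967e-04,  2.06313855e-03,
        9.22105960e-04,  4.13008658e-05,  1.84076281e-03]), 'tau': array([ 5.37182914e-04, -5.96449757e+01,  1.60799693e+00, -2.81195498e+01,
        1.24821975e-02,  9.21332510e-03, -4.86734834e-06]), 'tcp_pos': array([ 0.2476616 , -0.62762038,  0.4036932 ]), 'orientation': array([-3.08449286e+00, -5.86554667e-01,  7.52926532e-04]), 'contact_force': array([-0.05299157,  0.23552068,  0.04892699]), 'moment': array([-0.02813994, -0.01486928,  0.01747285]), 'gripper_force': 0.0, 'grip_width': 0.08511454078557848}
[[-0.028, 0.996, -0.082, 0.348], [-1.0, -0.028, 0.003, 0.073], [0.001, 0.082, 0.997, 1.738], [0.0, 0.0, 0.0, 1.0]]
top grinder 0.89 [0.4831 0.0924 0.0029] {}
top tunnel_mouth 0.48 [7.443e-01 2.430e-01 1.000e-04] {}
top carriage_grip 0.83 [ 0.5004 -0.0778  0.0709] {}
top pointer 0.9 [ 0.5506 -0.0999  0.0368] {}
top pointer 0.45 [0.4851 0.0917 0.0016] {}
top point
[... 1879 characters left out ...]
ide tray_spout_end 0.81 [0.492  0.0614 0.0226] {}
side tray_spout_end 0.77 [0.1262 0.4579 0.0181] {}
side tray_spout_end 0.71 [ 0.3341 -0.3035  0.0281] {}
side tray_spout_end 0.62 [0.4844 0.2604 0.0158] {}
{'fx': 325.73098699157765, 'fy': 325.73098699157765, 'cx': 280.37150633343526, 'cy': 206.33861449819742, 'k1': -0.04978439501247478, 'tool_from_camera': array([[ 3.59579509e-04,  9.61427730e-01,  2.75057433e-01,
         6.98572579e-02],
       [ 9.99999718e-01, -1.64322778e-04, -7.32919413e-04,
        -1.68618500e-04],
       [-6.59450846e-04,  2.75057619e-01, -9.61427518e-01,
         3.04679127e-02],
       [ 0.00000000e+00,  0.00000000e+00,  0.00000000e+00,
         1.00000000e+00]])}
```

View pics/top0.png

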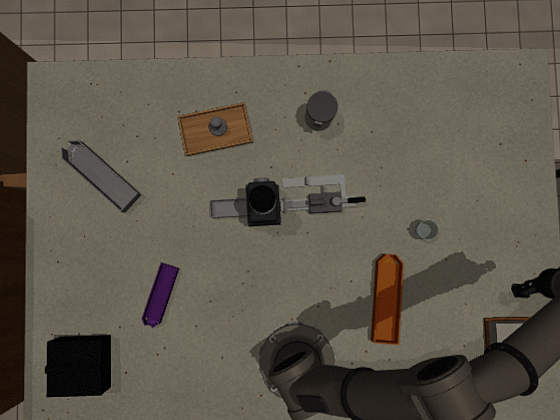

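View pics/side0.png

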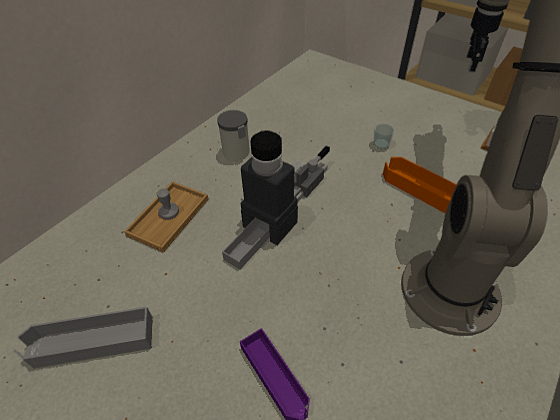

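The top and side views agree. The grinder is at about (262,203) px in the top view, with its tray sticking out to the left. The carriage, with the lever pointing away, is to the right at (325–365,200). The grey tray in the tunnel is the right one, because the grey one at the upper left is larger. I'll move over the rail and measure more closely.

```bash
cat >> h.py <<'E'
def row(goal,yaw,n=10):
    "constant row (n times) to bring a downward tool to TCP goal, tool x at world yaw (deg)"
    o=r.get_obs(); A=rot(o['orientation']); B=R.from_euler('z',yaw,degrees=True).as_matrix()@np.diag([1,-1,-1.])
    rv=R.from_matrix(A.T@B).as_rotvec()/n; t=A.T@(np.array(goal)-o['tcp_pos'])
    S=sum(R.from_rotvec(rv*k).as_matrix() for k in range(n)); p=np.linalg.solve(S,t)
    print('tcp',o['tcp_pos'].round(4),'yaw',np.degrees(np.arctan2(A[1,0],A[0,0])).round(2),'t',round(o['clock'],2),'j7',o['joints'][6].round(2))
    print(n,'rows t(mm)',(p*1000).round(2),'a(deg)',np.degrees(rv).round(3),'total mm',(t*1000).round(1))
E
python3 -c "
from h import *
row([.535,-.15,.42],92.6,20); row([.535,-.15,.42],92.6,14)"
```

```text
tcp [ 0.2478 -0.6279  0.4047] yaw 21.53 t 1.4 j7 -0.08
20 rows t(mm) [29.68 -1.92 -0.76] a(deg) [ 0.     0.    -3.553] total mm [ 442.6 -339.1  -15.3]
tcp [ 0.2478 -0.6279  0.4047] yaw 21.53 t 1.4 j7 -0.08
14 rows t(mm) [42.36 -3.31 -1.09] a(deg) [ 0.     0.    -5.076] total mm [ 442.6 -339.1  -15.3]
```

Request:
arm_command --plan '[{"claw": 1, "tx": 0.0297, "ty": -0.0019, "tz": -0.0008, "az": -3.55}, {"claw": 1, "tx": 0.0297, "ty": -0.0019, "tz": -0.0008, "az": -3.55}, {"claw": 1, "tx": 0.0297, "ty": -0.0019, "tz": -0.0008, "az": -3.55}, {"claw": 1, "tx": 0.0297, "ty": -0.0019, "tz": -0.0008, "az": -3.55}, {"claw": 1, "tx": 0.0297, "ty": -0.0019, "tz": -0.0008, "az": -3.55}, {"claw": 1, "tx": 0.0297, "ty": -0.0019, "tz": -0.0008, "az": -3.55}, {"claw": 1, "tx": 0.0297, "ty": -0.0019, "tz": -0.0008, "az": -3.55}, {"claw": 1, "tx": 0.0297, "ty": -0.0019, "tz": -0.0008, "az": -3.55}, {"claw": 1, "tx": 0.0297, "ty": -0.0019, "tz": -0.0008, "az": -3.55}, {"claw": 1, "tx": 0.0297, "ty": -0.0019, "tz": -0.0008, "az": -3.55}]'

```text
invalid input at $.plan[0]: expected keys claw, tx, ty, tz, ax, ay, az
```

Request:
arm_command --plan '[{"claw": 1, "tx": 0.0297, "ty": -0.0019, "tz": -0.0008, "az": -3.55}, {"claw": 1, "tx": 0.0297, "ty": -0.0019, "tz": -0.0008, "az": -3.55}, {"claw": 1, "tx": 0.0297, "ty": -0.0019, "tz": -0.0008, "az": -3.55}, {"claw": 1, "tx": 0.0297, "ty": -0.0019, "tz": -0.0008, "az": -3.55}, {"claw": 1, "tx": 0.0297, "ty": -0.0019, "tz": -0.0008, "az": -3.55}, {"claw": 1, "tx": 0.0297, "ty": -0.0019, "tz": -0.0008, "az": -3.55}, {"claw": 1, "tx": 0.0297, "ty": -0.0019, "tz": -0.0008, "az": -3.55}, {"claw": 1, "tx": 0.0297, "ty": -0.0019, "tz": -0.0008, "az": -3.55}, {"claw": 1, "tx": 0.0297, "ty": -0.0019, "tz": -0.0008, "az": -3.55}, {"claw": 1, "tx": 0.0297, "ty": -0.0019, "tz": -0.0008, "az": -3.55}]'

```text
invalid input at $.plan[0]: expected keys claw, tx, ty, tz, ax, ay, az
```

```bash
python3 - <<'E'
from h import *
m,T,im=snap('wrist','w1.png')
tips(['carriage_grip','pointer','mark_line','lever_pivot','lever_handle','stop_face'],'wrist',T)
print(r.get_obs()['joints'].round(2),r.get_obs()['grip_width'])
row([.535,-.15,.42],92.6)
E
```

```text
[ 1.09  0.48  0.02  1.56 -0.01  1.11 -0.08] 0.08497041281382796
tcp [ 0.2478 -0.6279  0.4047] yaw 21.53 t 1.75 j7 -0.08
10 rows t(mm) [59.19 -5.68 -1.53] a(deg) [ 0.    -0.    -7.107] total mm [ 442.6 -339.1  -15.3]
```

View pics/w1.png

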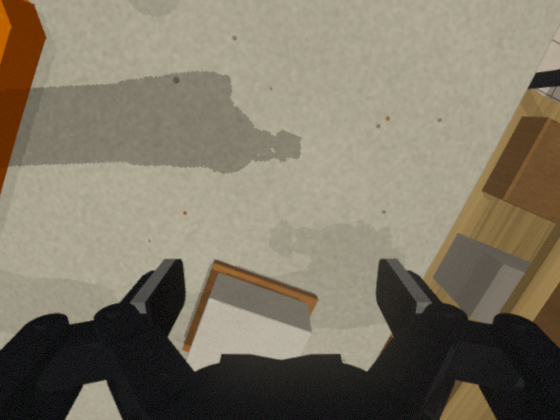

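The calls were refused because every row needs all its keys. The wrist picture therefore only shows the start spot, with the fingers at the bottom. I'll resend them in full.

Request:
arm_command --plan '[{"claw": 1, "tx": 0.0297, "ty": -0.0019, "tz": -0.0008, "ax": 0, "ay": 0, "az": -3.55}, {"claw": 1, "tx": 0.0297, "ty": -0.0019, "tz": -0.0008, "ax": 0, "ay": 0, "az": -3.55}, {"claw": 1, "tx": 0.0297, "ty": -0.0019, "tz": -0.0008, "ax": 0, "ay": 0, "az": -3.55}, {"claw": 1, "tx": 0.0297, "ty": -0.0019, "tz": -0.0008, "ax": 0, "ay": 0, "az": -3.55}, {"claw": 1, "tx": 0.0297, "ty": -0.0019, "tz": -0.0008, "ax": 0, "ay": 0, "az": -3.55}, {"claw": 1, "tx": 0.0297, "ty": -0.0019, "tz": -0.0008, "ax": 0, "ay": 0, "az": -3.55}, {"claw": 1, "tx": 0.0297, "ty": -0.0019, "tz": -0.0008, "ax": 0, "ay": 0, "az": -3.55}, {"claw": 1, "tx": 0.0297, "ty": -0.0019, "tz": -0.0008, "ax": 0, "ay": 0, "az": -3.55}, {"claw": 1, "tx": 0.0297, "ty": -0.0019, "tz": -0.0008, "ax": 0, "ay": 0, "az": -3.55}, {"claw": 1, "tx": 0.0297, "ty": -0.0019, "tz": -0.0008, "ax": 0, "ay": 0, "az": -3.55}]'

```text
clock: 2.58
tcp_pos: [0.4692, -0.434, 0.4128]
orientation: [2.758, 1.504, 0.0]
contact_force: [0.2, 0.2, 0.8]
grip_width: 0.0003
gripper_force: 0.0
```

Request:
arm_command --plan '[{"claw": 1, "tx": 0.0297, "ty": -0.0019, "tz": -0.0008, "ax": 0, "ay": 0, "az": -3.55}, {"claw": 1, "tx": 0.0297, "ty": -0.0019, "tz": -0.0008, "ax": 0, "ay": 0, "az": -3.55}, {"claw": 1, "tx": 0.0297, "ty": -0.0019, "tz": -0.0008, "ax": 0, "ay": 0, "az": -3.55}, {"claw": 1, "tx": 0.0297, "ty": -0.0019, "tz": -0.0008, "ax": 0, "ay": 0, "az": -3.55}, {"claw": 1, "tx": 0.0297, "ty": -0.0019, "tz": -0.0008, "ax": 0, "ay": 0, "az": -3.55}, {"claw": 1, "tx": 0.0297, "ty": -0.0019, "tz": -0.0008, "ax": 0, "ay": 0, "az": -3.55}, {"claw": 1, "tx": 0.0297, "ty": -0.0019, "tz": -0.0008, "ax": 0, "ay": 0, "az": -3.55}, {"claw": 1, "tx": 0.0297, "ty": -0.0019, "tz": -0.0008, "ax": 0, "ay": 0, "az": -3.55}, {"claw": 1, "tx": 0.0297, "ty": -0.0019, "tz": -0.0008, "ax": 0, "ay": 0, "az": -3.55}, {"claw": 1, "tx": 0.0297, "ty": -0.0019, "tz": -0.0008, "ax": 0, "ay": 0, "az": -3.55}]'

```text
clock: 3.42
tcp_pos: [0.5359, -0.1486, 0.4209]
orientation: [2.168, 2.273, 0.001]
contact_force: [0.3, 0.2, 0.1]
grip_width: 0.0
gripper_force: 0.0
```

```bash
python3 - <<'E'
from h import *
m,T,im=snap('wrist','w2.png')
tips(['carriage_grip','pointer','mark_line','lever_pivot','lever_handle','stop_face'],'wrist',T)
print(r.get_obs()['joints'].round(2),r.get_obs()['grip_width'])
row([.535,-.15,.42],92.6)
E
```

```text
wrist carriage_grip 0.89 [ 0.4891 -0.0732  0.0674] {}
wrist pointer 0.84 [ 0.5451 -0.102   0.0342] {}
wrist pointer 0.61 [ 0.4923 -0.0752  0.0691] {}
wrist mark_line 0.75 [ 0.5516 -0.0512  0.0319] {}
wrist lever_pivot 0.9 [ 0.4968 -0.1328  0.0607] {}
wrist lever_handle 0.91 [ 0.4982 -0.202   0.0605] {}
wrist stop_face 0.65 [0.4925 0.0251 0.021 ] {}
[ 0.51  0.3  -0.42  1.8   0.14  1.07  0.08] 0.00019638209114533313
tcp [ 0.5357 -0.1516  0.4206] yaw 92.38 t 3.77 j7 0.08
10 rows t(mm) [ 0.16 -0.06  0.06] a(deg) [-0.001  0.003 -0.022] total mm [ 1.6 -0.6  0.6]
```

View pics/w2.png

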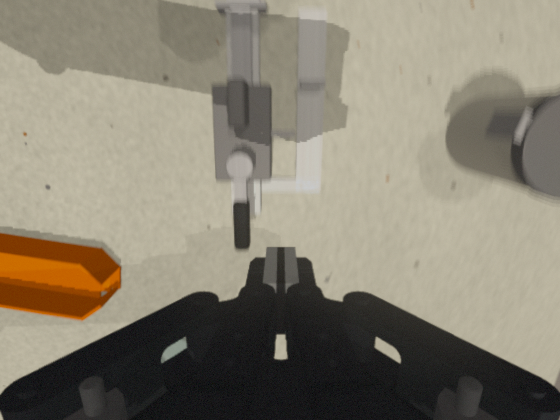

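Request:
arm_command --plan '[{"claw": 1, "tx": -0.0048, "ty": -0.001, "tz": 0.03, "ax": 0, "ay": 0, "az": 0}, {"claw": 1, "tx": -0.0048, "ty": -0.001, "tz": 0.03, "ax": 0, "ay": 0, "az": 0}, {"claw": 1, "tx": -0.0048, "ty": -0.001, "tz": 0.03, "ax": 0, "ay": 0, "az": 0}, {"claw": 1, "tx": -0.0048, "ty": -0.001, "tz": 0.03, "ax": 0, "ay": 0, "az": 0}, {"claw": 1, "tx": -0.0048, "ty": -0.001, "tz": 0.03, "ax": 0, "ay": 0, "az": 0}, {"claw": 1, "tx": -0.0048, "ty": -0.001, "tz": 0.03, "ax": 0, "ay": 0, "az": 0}, {"claw": 1, "tx": 0, "ty": 0, "tz": 0.015, "ax": 0, "ay": 0, "az": 0}, {"claw": 1, "tx": 0, "ty": 0, "tz": 0.01, "ax": 0, "ay": 0, "az": 0}, {"claw": 1, "tx": 0, "ty": 0, "tz": 0, "ax": 0, "ay": 0, "az": 0}, {"claw": 1, "tx": 0, "ty": -0.005, "tz": 0, "ax": 0, "ay": 0, "az": 0}]'

```text
clock: 4.6
tcp_pos: [0.527, -0.1796, 0.2161]
orientation: [2.172, 2.269, 0.002]
contact_force: [1.1, -1.1, 0.6]
grip_width: 0.0
gripper_force: 0.0
```

Request:
arm_command --plan '[{"claw": 1, "tx": 0, "ty": -0.005, "tz": 0, "ax": 0, "ay": 0, "az": 0}, {"claw": 1, "tx": 0, "ty": -0.005, "tz": 0, "ax": 0, "ay": 0, "az": 0}, {"claw": 1, "tx": 0, "ty": -0.005, "tz": 0, "ax": 0, "ay": 0, "az": 0}, {"claw": 1, "tx": 0, "ty": -0.005, "tz": 0, "ax": 0, "ay": 0, "az": 0}, {"claw": 1, "tx": 0, "ty": -0.005, "tz": 0, "ax": 0, "ay": 0, "az": 0}, {"claw": 1, "tx": 0, "ty": -0.005, "tz": 0, "ax": 0, "ay": 0, "az": 0}, {"claw": 1, "tx": 0, "ty": -0.005, "tz": 0, "ax": 0, "ay": 0, "az": 0}, {"claw": 1, "tx": 0, "ty": -0.005, "tz": 0, "ax": 0, "ay": 0, "az": 0}, {"claw": 1, "tx": 0, "ty": -0.005, "tz": 0, "ax": 0, "ay": 0, "az": 0}, {"claw": 1, "tx": 0, "ty": -0.005, "tz": 0, "ax": 0, "ay": 0, "az": 0}]'

```text
clock: 5.43
tcp_pos: [0.4764, -0.1817, 0.2166]
orientation: [2.17, 2.268, 0.002]
contact_force: [3.7, -0.0, 0.3]
grip_width: 0.0001
gripper_force: 1.6
```

```bash
python3 - <<'E'
from h import *
for n in('wrist','top','side'):
    m,T,im=snap(n,n+'3.png'); tips(['pointer','mark_line','lever_pivot','lever_handle'],n,T)
print(r.get_obs()['contact_force']); row([.535,-.15,.42],92.6)
E
```

```text
wrist pointer 0.61 [ 0.5496 -0.0999  0.0341] {}
wrist lever_pivot 0.66 [ 0.496  -0.1352  0.0589] {}
wrist lever_handle 0.65 [ 0.4474 -0.1816  0.0612] {}
top pointer 0.96 [ 0.5525 -0.1006  0.0343] {}
top mark_line 0.55 [ 0.5598 -0.053   0.0368] {}
top lever_pivot 0.97 [ 0.4972 -0.1335  0.0604] {}
top lever_handle 0.7 [ 0.4504 -0.1774  0.0615] {}
side pointer 0.59 [ 0.5525 -0.0997  0.0297] {}
side lever_pivot 0.94 [ 0.4993 -0.1312  0.0638] {}
side lever_handle 0.53 [ 0.4505 -0.177   0.0634] {}
[-0.57517024 -1.57440914  0.36614732]
tcp [ 0.476  -0.1814  0.2156] yaw 92.54 t 6.18 j7 0.02
10 rows t(mm) [  2.88   6.03 -20.45] a(deg) [-0.003 -0.001 -0.006] total mm [  28.8   60.2 -204.5]
```

View pics/wrist3.png

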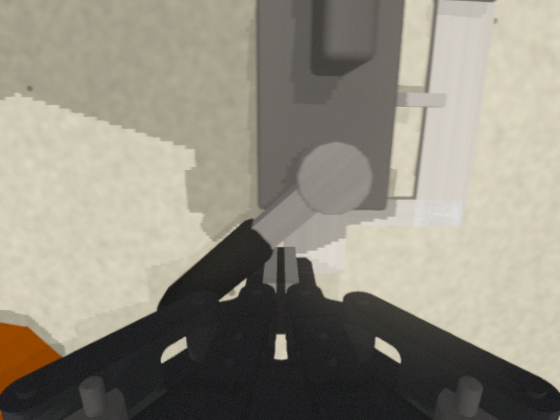

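Request:
arm_command --plan '[{"claw": 1, "tx": 0, "ty": 0.007, "tz": 0.002, "ax": 0, "ay": 0, "az": 0}, {"claw": 1, "tx": 0, "ty": 0.007, "tz": 0.002, "ax": 0, "ay": 0, "az": 0}, {"claw": 1, "tx": 0, "ty": 0.007, "tz": 0.002, "ax": 0, "ay": 0, "az": 0}, {"claw": 1, "tx": 0, "ty": 0.007, "tz": 0.002, "ax": 0, "ay": 0, "az": 0}, {"claw": 1, "tx": 0.006, "ty": 0, "tz": 0, "ax": 0, "ay": 0, "az": 0}, {"claw": 1, "tx": 0.006, "ty": 0, "tz": 0, "ax": 0, "ay": 0, "az": 0}, {"claw": 1, "tx": 0.006, "ty": 0, "tz": 0, "ax": 0, "ay": 0, "az": 0}, {"claw": 1, "tx": 0.006, "ty": 0, "tz": 0, "ax": 0, "ay": 0, "az": 0}, {"claw": 1, "tx": 0.006, "ty": 0, "tz": 0, "ax": 0, "ay": 0, "az": 0}, {"claw": 1, "tx": 0.006, "ty": 0, "tz": 0, "ax": 0, "ay": 0, "az": 0}]'

```text
clock: 7.02
tcp_pos: [0.4982, -0.154, 0.2078]
orientation: [2.183, 2.259, -0.029]
contact_force: [-17.5, -29.7, 21.4]
grip_width: -0.0001
gripper_force: 24.5
```

```bash
python3 - <<'E'
from h import *
m,T,im=snap('wrist'); tips(['pointer','mark_line','lever_pivot','lever_handle'],'wrist',T)
print(r.get_obs()['contact_force']); row([.5,-.12,.2076],92.6)
E
```

```text
wrist pointer 0.85 [ 0.552  -0.091   0.0329] {}
wrist mark_line 0.71 [ 0.5527 -0.0501  0.0329] {}
wrist lever_pivot 0.59 [ 0.4983 -0.1251  0.0608] {}
wrist lever_handle 0.56 [ 0.4457 -0.1706  0.06  ] {}
[-19.78282917 -23.96085972  23.33201381]
tcp [ 0.4982 -0.1528  0.2078] yaw 92.01 t 7.27 j7 -0.07
10 rows t(mm) [ 3.27  0.31 -0.  ] a(deg) [-0.077  0.062 -0.06 ] total mm [32.7  2.9 -0.2]
```

Request:
arm_command --plan '[{"claw": 1, "tx": 0, "ty": 0, "tz": -0.004, "ax": 0, "ay": 0, "az": 0}, {"claw": 1, "tx": 0, "ty": 0, "tz": -0.004, "ax": 0, "ay": 0, "az": 0}, {"claw": 1, "tx": 0, "ty": 0, "tz": 0, "ax": 0, "ay": 0, "az": 0}, {"claw": 1, "tx": 0.003, "ty": 0, "tz": 0, "ax": 0, "ay": 0, "az": 0}, {"claw": 1, "tx": 0.003, "ty": 0, "tz": 0, "ax": 0, "ay": 0, "az": 0}, {"claw": 1, "tx": 0.003, "ty": 0, "tz": 0, "ax": 0, "ay": 0, "az": 0}, {"claw": 1, "tx": 0.003, "ty": 0, "tz": 0, "ax": 0, "ay": 0, "az": 0}, {"claw": 1, "tx": 0.003, "ty": 0, "tz": 0, "ax": 0, "ay": 0, "az": 0}, {"claw": 1, "tx": 0.003, "ty": 0, "tz": 0, "ax": 0, "ay": 0, "az": 0}, {"claw": 1, "tx": 0.002, "ty": 0, "tz": 0, "ax": 0, "ay": 0, "az": 0}]'

```text
clock: 8.1
tcp_pos: [0.4976, -0.1287, 0.2137]
orientation: [-2.173, -2.261, 0.021]
contact_force: [-11.6, -14.7, 1.7]
grip_width: -0.0005
gripper_force: 8.9
```

```bash
python3 - <<'E'
from h import *
m,T,im=snap('wrist','w4.png'); tips(['pointer','mark_line','lever_pivot','lever_handle'],'wrist',T)
m,T,im=snap('top'); tips(['pointer','mark_line','lever_pivot','lever_handle'],'top',T)
print(r.get_obs()['contact_force']); row([.5,-.12,.2076],92.6)
E
```

```text
wrist pointer 0.67 [ 0.5462 -0.0668  0.0332] {}
wrist mark_line 0.85 [ 0.5531 -0.0556  0.0326] {}
wrist lever_pivot 0.58 [ 0.4932 -0.0969  0.0567] {}
wrist lever_handle 0.77 [ 0.4502 -0.145   0.0607] {}
top pointer 0.95 [ 0.5515 -0.0698  0.033 ] {}
top pointer 0.65 [0.4845 0.2566 0.0228] {}
top mark_line 0.42 [0.4893 0.1642 0.0204] {}
top mark_line 0.41 [ 0.5563 -0.049   0.0327] {}
top lever_pivot 0.82 [ 0.4955 -0.0981  0.0626] {}
top lever_handle 0.51 [ 0.4471 -0.1436  0.065 ] {}
top lever_handle 0.24 [0.7508 0.2315 0.0058] {}
[-12.08966442 -13.15218836   2.00762481]
tcp [ 0.4976 -0.1284  0.2137] yaw 92.28 t 8.6 j7 -0.1
10 rows t(mm) [0.83 0.28 0.61] a(deg) [-0.077  0.025 -0.032] total mm [8.3 2.8 6.1]
```

View pics/w4.png

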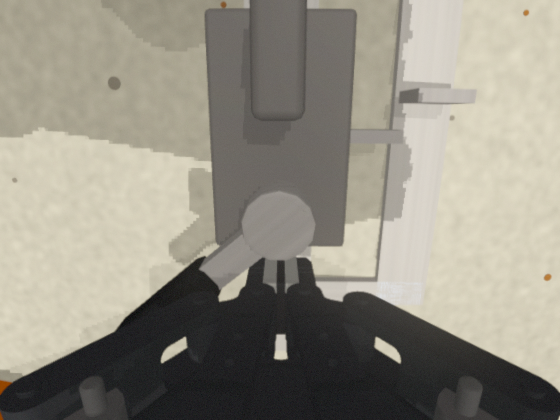

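```bash
python3 - <<'E'
import cv2
im=cv2.imread('pics/w4.png')[70:160,340:490]; cv2.imwrite('pics/c4.png',cv2.resize(im,None,fx=5,fy=5,interpolation=cv2.INTER_NEAREST))
E
```

```text
(no output)
```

View pics/c4.png

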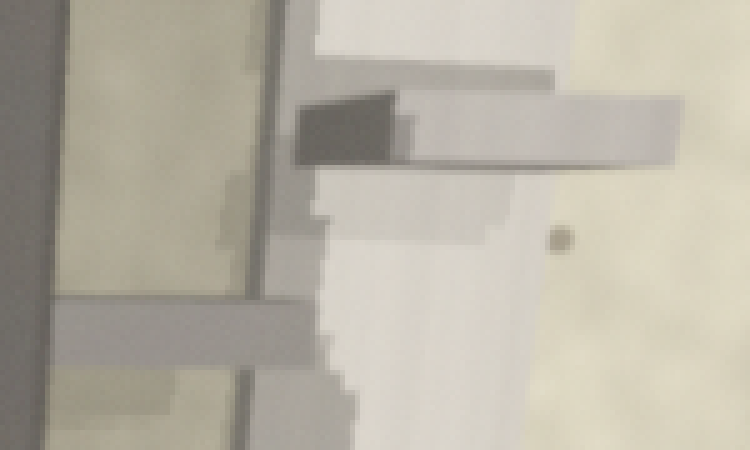

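The crop shows the mark's top edge starting at (419,95.5) px and the pointer's end at (403.5,136.2) px, so the pointer is still about 17 mm short.

```bash
python3 - <<'E'
from h import *
m,T=campose('wrist')
a=ray(m,T,(419,95.5),.032);b=ray(m,T,(403.5,136.2),.032)
print(a.round(4),b.round(4),(a-b).round(4))
# direction of pointer rib (grinder x) & mark rib
for p,q in (((352,136.5),(403.5,136.2)),((419,95.5),(475,95.8))):
    d=ray(m,T,q,.032)-ray(m,T,p,.032); print(np.degrees(np.arctan2(d[1],d[0])))
y=np.array([-.045,1]); print((a-b)[:2]@y)
E
```

```text
[ 0.5534 -0.0489  0.032 ] [ 0.5489 -0.067   0.032 ] [0.0045 0.018  0.    ]
3.0477915373531315
2.9894223598156446
0.01783098869119912
```

Request:
arm_command --plan '[{"claw": 1, "tx": 0.0025, "ty": 0, "tz": 0, "ax": 0, "ay": 0, "az": 0}, {"claw": 1, "tx": 0.0025, "ty": 0, "tz": 0, "ax": 0, "ay": 0, "az": 0}, {"claw": 1, "tx": 0.0025, "ty": 0, "tz": 0, "ax": 0, "ay": 0, "az": 0}, {"claw": 1, "tx": 0.0025, "ty": 0, "tz": 0, "ax": 0, "ay": 0, "az": 0}, {"claw": 1, "tx": 0.0025, "ty": 0, "tz": 0, "ax": 0, "ay": 0, "az": 0}, {"claw": 1, "tx": 0.0025, "ty": 0, "tz": 0, "ax": 0, "ay": 0, "az": 0}, {"claw": 1, "tx": 0.0015, "ty": 0, "tz": 0, "ax": 0, "ay": 0, "az": 0}, {"claw": 1, "tx": 0.0005, "ty": 0, "tz": 0, "ax": 0, "ay": 0, "az": 0}, {"claw": 1, "tx": 0, "ty": 0, "tz": 0, "ax": 0, "ay": 0, "az": 0}, {"claw": 1, "tx": 0, "ty": 0, "tz": 0, "ax": 0, "ay": 0, "az": 0}]'

```text
clock: 9.43
tcp_pos: [0.497, -0.1123, 0.2138]
orientation: [-2.174, -2.261, 0.021]
contact_force: [-11.1, -15.6, 2.1]
grip_width: -0.0
gripper_force: 9.0
```

```bash
python3 - <<'E'
from h import *
m,T,im=snap('wrist','w5.png'); tips(['pointer','mark_line','lever_pivot','lever_handle'],'wrist',T)
p=proj(m,T,[.5534,-.0489,.032]); print('mark expected at',p)
u,v=int(p[0])-70,int(p[1])-40
print(u,v); cv2.imwrite('pics/c5.png',cv2.resize(im[v:v+90,u:u+150,::-1],None,fx=5,fy=5,interpolation=cv2.INTER_NEAREST))
print(r.get_obs()['contact_force']); row([.5,-.12,.2076],92.6)
E
```

```text
wrist pointer 0.82 [ 0.5454 -0.0493  0.0311] {}
wrist mark_line 0.87 [ 0.5555 -0.0493  0.0272] {}
wrist lever_handle 0.88 [ 0.4437 -0.1302  0.062 ] {}
mark expected at [414.99199929 131.64670337]
344 91
[-11.90920584 -15.87119306   3.09671471]
tcp [ 0.497  -0.1123  0.2138] yaw 92.24 t 9.68 j7 -0.13
10 rows t(mm) [-0.78  0.27  0.62] a(deg) [-0.076  0.034 -0.037] total mm [-7.8  2.8  6.2]
```

View pics/c5.png

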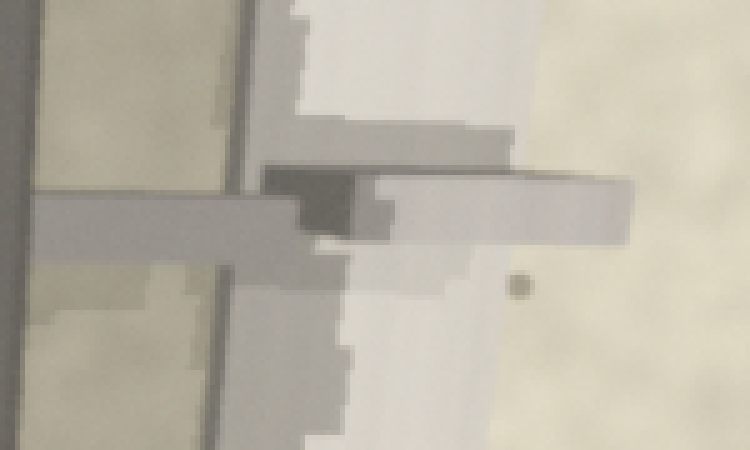

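The pointer's centre is now about 4.4 px (1.9 mm) short of the mark. I'll nudge it, lift off, and cross to the other side of the lever.

Request:
arm_command --plan '[{"claw": 1, "tx": 0.001, "ty": 0, "tz": 0, "ax": 0, "ay": 0, "az": 0}, {"claw": 1, "tx": 0.0009, "ty": 0, "tz": 0, "ax": 0, "ay": 0, "az": 0}, {"claw": 1, "tx": 0, "ty": 0, "tz": 0, "ax": 0, "ay": 0, "az": 0}, {"claw": 1, "tx": 0, "ty": 0, "tz": 0, "ax": 0, "ay": 0, "az": 0}, {"claw": 1, "tx": -0.008, "ty": 0, "tz": 0, "ax": 0, "ay": 0, "az": 0}, {"claw": 1, "tx": -0.008, "ty": 0, "tz": 0, "ax": 0, "ay": 0, "az": 0}, {"claw": 1, "tx": 0, "ty": 0, "tz": -0.03, "ax": 0, "ay": 0, "az": 0}, {"claw": 1, "tx": 0, "ty": 0, "tz": -0.03, "ax": 0, "ay": 0, "az": 0}, {"claw": 1, "tx": 0, "ty": 0, "tz": -0.02, "ax": 0, "ay": 0, "az": 0}, {"claw": 1, "tx": 0, "ty": 0, "tz": 0, "ax": 0, "ay": 0, "az": 0}]'

```text
clock: 10.52
tcp_pos: [0.5039, -0.1211, 0.2996]
orientation: [2.167, 2.266, 0.007]
contact_force: [1.3, -0.3, -0.4]
grip_width: 0.0003
gripper_force: 0.0
```

```bash
python3 - <<'E'
from h import *
m,T,im=snap('wrist','w6.png'); tips(['pointer','mark_line','lever_pivot','lever_handle'],'wrist',T)
p=proj(m,T,[.5534,-.0489,.032]); u,v=int(p[0])-70,int(p[1])-40
print(p,u,v); cv2.imwrite('pics/c6.png',cv2.resize(im[v:v+90,u:u+150,::-1],None,fx=5,fy=5,interpolation=cv2.INTER_NEAREST))
print(r.get_obs()['contact_force']); row([.396,-.13,.216],92.6)
E
```

```text
wrist pointer 0.79 [ 0.5452 -0.0477  0.033 ] {}
wrist mark_line 0.95 [ 0.5534 -0.0484  0.0299] {}
wrist mark_line 0.57 [ 0.4924 -0.0216  0.0681] {}
wrist lever_pivot 0.94 [ 0.4956 -0.0832  0.0576] {}
wrist lever_handle 0.65 [ 0.4474 -0.1294  0.0647] {}
[352.24294472 113.12569616] 282 73
[-0.86144055 -0.15269268 -1.18146402]
tcp [ 0.5012 -0.1213  0.2945] yaw 92.55 t 10.77 j7 -0.03
10 rows t(mm) [ -0.4  -10.54   7.86] a(deg) [-0.012 -0.004 -0.005] total mm [  -4.1 -105.3   78.7]
```

View pics/c6.png

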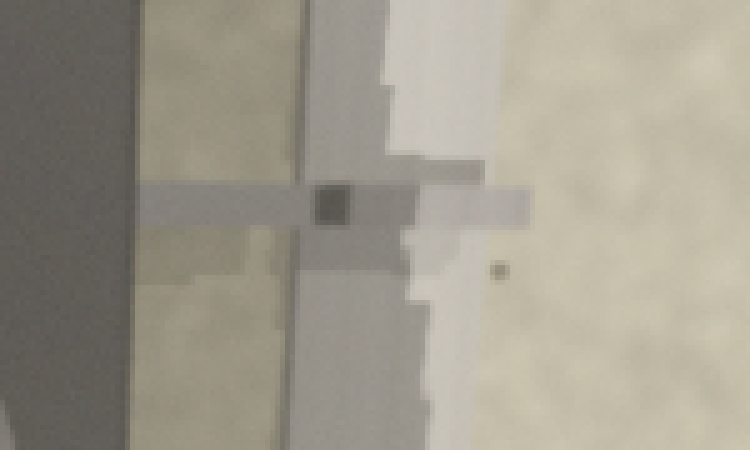

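The ribs are now in one line: the pointer and mark share rows 185–225 of the crop. Next I'll close the lever from the -x side.

Request:
arm_command --plan '[{"claw": 1, "tx": 0.002, "ty": -0.0177, "tz": 0, "ax": 0, "ay": 0, "az": 0}, {"claw": 1, "tx": 0.002, "ty": -0.0177, "tz": 0, "ax": 0, "ay": 0, "az": 0}, {"claw": 1, "tx": 0.002, "ty": -0.0177, "tz": 0, "ax": 0, "ay": 0, "az": 0}, {"claw": 1, "tx": 0.002, "ty": -0.0177, "tz": 0, "ax": 0, "ay": 0, "az": 0}, {"claw": 1, "tx": 0.001, "ty": -0.0177, "tz": 0, "ax": 0, "ay": 0, "az": 0}, {"claw": 1, "tx": 0, "ty": 0, "tz": 0.02, "ax": 0, "ay": 0, "az": 0}, {"claw": 1, "tx": 0, "ty": 0, "tz": 0.02, "ax": 0, "ay": 0, "az": 0}, {"claw": 1, "tx": 0, "ty": 0, "tz": 0.02, "ax": 0, "ay": 0, "az": 0}, {"claw": 1, "tx": 0, "ty": 0, "tz": 0, "ax": 0, "ay": 0, "az": 0}, {"claw": 1, "tx": 0, "ty": 0, "tz": 0, "ax": 0, "ay": 0, "az": 0}]'

```text
clock: 11.6
tcp_pos: [0.4121, -0.116, 0.2346]
orientation: [-2.169, -2.268, 0.003]
contact_force: [-0.4, -0.6, 0.4]
grip_width: -0.0001
gripper_force: 0.0
```

```bash
python3 - <<'E'
from h import *
m,T,im=snap('wrist','w7.png'); tips(['lever_pivot','lever_handle'],'wrist',T)
m,T,im=snap('top','t7.png'); tips(['pointer','mark_line','lever_pivot','lever_handle'],'top',T)
print(r.get_obs()['contact_force']); row([.475,-.132,.232],92.6)
E
```

```text
wrist lever_pivot 0.81 [ 0.4917 -0.0805  0.0566] {}
wrist lever_handle 0.6 [ 0.4443 -0.1253  0.0595] {}
top pointer 0.74 [ 0.5516 -0.0478  0.036 ] {}
top pointer 0.29 [0.4856 0.0913 0.0005] {}
top mark_line 0.49 [ 0.5568 -0.0492  0.0355] {}
top lever_pivot 0.75 [ 0.4962 -0.0833  0.0625] {}
top lever_pivot 0.54 [ 0.4484 -0.1238  0.0641] {}
top lever_handle 0.49 [0.7534 0.2288 0.0057] {}
top lever_handle 0.42 [ 0.4468 -0.1256  0.0648] {}
[-0.06304661  0.32638982  0.05552807]
tcp [ 0.4129 -0.1165  0.2363] yaw 92.52 t 12.0 j7 -0.07
10 rows t(mm) [-1.83  6.13  0.43] a(deg) [ 0.006  0.003 -0.008] total mm [-18.2  61.3   4.4]
```

Request:
arm_command --plan '[{"claw": 1, "tx": -0.002, "ty": 0.006, "tz": 0.002, "ax": 0, "ay": 0, "az": 0}, {"claw": 1, "tx": -0.002, "ty": 0.006, "tz": 0.002, "ax": 0, "ay": 0, "az": 0}, {"claw": 1, "tx": -0.002, "ty": 0.006, "tz": 0, "ax": 0, "ay": 0, "az": 0}, {"claw": 1, "tx": -0.002, "ty": 0.006, "tz": 0, "ax": 0, "ay": 0, "az": 0}, {"claw": 1, "tx": -0.002, "ty": 0.006, "tz": 0, "ax": 0, "ay": 0, "az": 0}, {"claw": 1, "tx": -0.002, "ty": 0.006, "tz": 0, "ax": 0, "ay": 0, "az": 0}, {"claw": 1, "tx": -0.002, "ty": 0.006, "tz": 0, "ax": 0, "ay": 0, "az": 0}, {"claw": 1, "tx": -0.002, "ty": 0.006, "tz": 0, "ax": 0, "ay": 0, "az": 0}, {"claw": 1, "tx": -0.002, "ty": 0.005, "tz": 0, "ax": 0, "ay": 0, "az": 0}, {"claw": 1, "tx": 0, "ty": 0, "tz": 0, "ax": 0, "ay": 0, "az": 0}]'

```text
clock: 12.83
tcp_pos: [0.4679, -0.1324, 0.2319]
orientation: [2.171, 2.269, 0.002]
contact_force: [-1.1, -1.2, -1.5]
grip_width: -0.0001
gripper_force: 0.6
```

```bash
python3 - <<'E'
from h import *
m,T,im=snap('wrist','w8.png'); tips(['pointer','mark_line','lever_pivot','lever_handle'],'wrist',T)
m,T,im=snap('top','t8.png'); tips(['lever_pivot','lever_handle'],'top',T)
print(r.get_obs()['contact_force']); row([.475,-.132,.232],92.6)
E
```

```text
wrist pointer 0.91 [ 0.5424 -0.0482  0.0327] {}
wrist pointer 0.41 [ 0.4906 -0.1482  0.0588] {}
wrist mark_line 0.74 [ 0.5534 -0.0543  0.0297] {}
wrist lever_pivot 0.97 [ 0.4968 -0.0786  0.0605] {}
wrist lever_handle 0.87 [ 0.489  -0.1511  0.0613] {}
top lever_pivot 0.55 [ 0.4942 -0.0815  0.0625] {}
[-0.36435719 -0.90908611  0.65310498]
tcp [ 0.4668 -0.1318  0.232 ] yaw 92.55 t 13.23 j7 -0.06
10 rows t(mm) [-0.06  0.82  0.  ] a(deg) [ 0.007  0.    -0.005] total mm [-0.6  8.2  0. ]
```

Request:
arm_command --plan '[{"claw": 1, "tx": 0, "ty": 0.002, "tz": 0, "ax": 0, "ay": 0, "az": 0}, {"claw": 1, "tx": 0, "ty": 0.002, "tz": 0, "ax": 0, "ay": 0, "az": 0}, {"claw": 1, "tx": 0, "ty": 0.002, "tz": 0, "ax": 0, "ay": 0, "az": 0}, {"claw": 1, "tx": 0, "ty": 0.001, "tz": 0, "ax": 0, "ay": 0, "az": 0}, {"claw": 1, "tx": 0, "ty": 0.001, "tz": 0, "ax": 0, "ay": 0, "az": 0}, {"claw": 1, "tx": 0, "ty": 0.001, "tz": 0, "ax": 0, "ay": 0, "az": 0}, {"claw": 1, "tx": 0, "ty": 0.001, "tz": 0, "ax": 0, "ay": 0, "az": 0}, {"claw": 1, "tx": 0, "ty": 0, "tz": 0, "ax": 0, "ay": 0, "az": 0}, {"claw": 1, "tx": 0, "ty": 0, "tz": 0, "ax": 0, "ay": 0, "az": 0}, {"claw": 1, "tx": 0, "ty": 0, "tz": 0, "ax": 0, "ay": 0, "az": 0}]'

```text
clock: 14.07
tcp_pos: [0.4744, -0.132, 0.2312]
orientation: [-2.17, -2.266, 0.007]
contact_force: [-9.3, -1.3, 6.1]
grip_width: -0.0002
gripper_force: 4.9
```

Request:
arm_command --plan '[{"claw": 1, "tx": 0, "ty": 0.001, "tz": 0, "ax": 0, "ay": 0, "az": 0}, {"claw": 1, "tx": 0, "ty": 0.001, "tz": 0, "ax": 0, "ay": 0, "az": 0}, {"claw": 1, "tx": 0, "ty": 0.001, "tz": 0, "ax": 0, "ay": 0, "az": 0}, {"claw": 1, "tx": 0, "ty": 0, "tz": 0, "ax": 0, "ay": 0, "az": 0}, {"claw": 1, "tx": 0, "ty": -0.01, "tz": 0, "ax": 0, "ay": 0, "az": 0}, {"claw": 1, "tx": 0, "ty": -0.01, "tz": 0, "ax": 0, "ay": 0, "az": 0}, {"claw": 1, "tx": 0, "ty": 0, "tz": -0.035, "ax": 0, "ay": 0, "az": 0}, {"claw": 1, "tx": 0, "ty": 0, "tz": -0.04, "ax": 0, "ay": 0, "az": 0}, {"claw": 1, "tx": 0, "ty": 0, "tz": -0.04, "ax": 0, "ay": 0, "az": 0}, {"claw": 1, "tx": 0, "ty": 0, "tz": -0.02, "ax": 0, "ay": 0, "az": 0}]'

```text
clock: 14.9
tcp_pos: [0.4606, -0.1319, 0.3713]
orientation: [2.167, 2.266, 0.007]
contact_force: [0.5, -0.5, 0.5]
grip_width: -0.0001
gripper_force: 0.0
```

```bash
python3 - <<'E'
from h import *
m,T,im=snap('wrist','w9.png'); tips(['pointer','mark_line','lever_pivot','lever_handle'],'wrist',T)
m,T,im=snap('top','t9.png'); tips(['lever_pivot','lever_handle','tray_plain_end','tray_center'],'top',T,th=.4)
row([.4,.05,.53],92.6)
E
```

```text
wrist pointer 0.79 [ 0.5442 -0.0483  0.033 ] {}
wrist mark_line 0.52 [ 0.555  -0.0527  0.0309] {}
wrist lever_pivot 0.59 [ 0.4935 -0.0782  0.061 ] {}
wrist lever_handle 0.64 [ 0.4972 -0.1493  0.0609] {}
top lever_pivot 0.7 [ 0.4954 -0.0828  0.0614] {}
top lever_handle 0.58 [ 0.4981 -0.1457  0.0632] {}
top lever_handle 0.55 [ 0.5479 -0.047   0.0337] {}
top tray_plain_end 0.8 [0.3085 0.3895 0.0175] {}
top tray_plain_end 0.76 [0.4828 0.2729 0.0198] {}
top tray_plain_end 0.64 [0.505  0.5126 0.0286] {}
top tray_plain_end 0.62 [0.7492 0.2291 0.0078] {}
top tray_center 0.97 [0.6034 0.6121 0.032 ] {}
top tray_center 0.85 [0.2187 0.4226 0.0194] {}
top tray_center 0.73 [ 0.4952 -0.0798  0.0632] {}
top tray_center 0.66 [ 0.1932 -0.2914  0.0249] {}
top tray_center 0.66 [ 0.55   -0.0509  0.0318] {}
top tray_center 0.6 [0.4878 0.182  0.0223] {}
tcp [ 0.4592 -0.1322  0.3656] yaw 92.55 t 15.4 j7 0.07
10 rows t(mm) [ 18.48  -5.11 -16.43] a(deg) [-0.01  -0.005 -0.005] total mm [ 184.8  -51.4 -164.1]
```

View pics/w9.png

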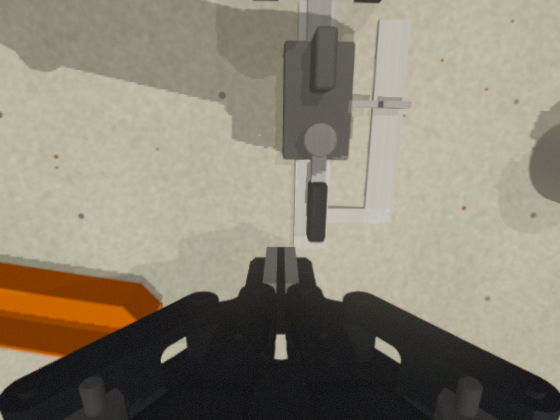

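The lever lies along the rail (pivot at (320,140), handle at (317,212)) and the two ribs are in line at row 103, so step 2 is done. Next I'll go up over the grinder to the tray.

Request:
arm_command --plan '[{"claw": 1, "tx": 0, "ty": 0, "tz": -0.041, "ax": 0, "ay": 0, "az": -0.45}, {"claw": 1, "tx": 0, "ty": 0, "tz": -0.041, "ax": 0, "ay": 0, "az": 0}, {"claw": 1, "tx": 0, "ty": 0, "tz": -0.041, "ax": 0, "ay": 0, "az": 0}, {"claw": 1, "tx": 0, "ty": 0, "tz": -0.041, "ax": 0, "ay": 0, "az": 0}, {"claw": 1, "tx": 0.03, "ty": 0.004, "tz": -0.01, "ax": 0, "ay": 0, "az": 0}, {"claw": 1, "tx": 0.04, "ty": 0.004, "tz": 0, "ax": 0, "ay": 0, "az": 0}, {"claw": 1, "tx": 0.04, "ty": 0.004, "tz": 0, "ax": 0, "ay": 0, "az": 0}, {"claw": 1, "tx": 0.04, "ty": 0.004, "tz": 0, "ax": 0, "ay": 0, "az": 0}, {"claw": 1, "tx": 0.04, "ty": 0.004, "tz": 0, "ax": 0, "ay": 0, "az": 0}, {"claw": 1, "tx": 0.04, "ty": 0.004, "tz": 0, "ax": 0, "ay": 0, "az": 0}]'

```text
clock: 16.23
tcp_pos: [0.4711, 0.1004, 0.5403]
orientation: [-2.163, -2.278, 0.001]
contact_force: [1.3, -0.3, 0.4]
grip_width: 0.0001
gripper_force: 0.0
```

Request:
arm_command --plan '[{"claw": 1, "tx": 0.04, "ty": 0.003, "tz": 0, "ax": 0, "ay": 0, "az": 0}, {"claw": 1, "tx": 0.04, "ty": 0.003, "tz": 0, "ax": 0, "ay": 0, "az": 0}, {"claw": 1, "tx": 0.04, "ty": 0.003, "tz": 0, "ax": 0, "ay": 0, "az": 0}, {"claw": 0, "tx": 0.016, "ty": 0, "tz": 0, "ax": 0, "ay": 0, "az": 0}, {"claw": 0, "tx": 0, "ty": 0, "tz": 0.04, "ax": 0, "ay": 0, "az": 0}, {"claw": 0, "tx": 0, "ty": 0, "tz": 0.04, "ax": 0, "ay": 0, "az": 0}, {"claw": 0, "tx": 0, "ty": 0, "tz": 0.04, "ax": 0, "ay": 0, "az": 0}, {"claw": 0, "tx": 0, "ty": 0, "tz": 0.04, "ax": 0, "ay": 0, "az": 0}, {"claw": 0, "tx": 0, "ty": 0, "tz": 0, "ax": 0, "ay": 0, "az": 0}, {"claw": 0, "tx": 0, "ty": 0, "tz": 0, "ax": 0, "ay": 0, "az": 0}]'

```text
clock: 17.07
tcp_pos: [0.473, 0.2346, 0.3793]
orientation: [-2.161, -2.277, 0.007]
contact_force: [0.3, 0.2, 0.9]
grip_width: 0.083
gripper_force: 0.0
```

```bash
python3 - <<'E'
from h import *
m,T,im=snap('wrist','w10.png'); tips(['tray_plain_end','tray_center','tunnel_mouth','grinder'],'wrist',T)
m,T,im=snap('side','s10.png'); tips(['tray_plain_end','tray_center','tunnel_mouth','tray_spout_end'],'side',T,th=.4)
print(r.get_obs()['joints'].round(2),r.get_obs()['contact_force'])
row([.477,.235,.177],93)
E
```

```text
wrist tray_plain_end 0.86 [0.4812 0.2755 0.0212] {}
wrist tray_plain_end 0.81 [0.3138 0.3884 0.0149] {}
wrist tray_center 0.81 [0.4912 0.1785 0.0145] {}
wrist grinder 0.76 [0.4846 0.0889 0.002 ] {}
side tray_plain_end 0.91 [0.3113 0.3881 0.015 ] {}
side tray_plain_end 0.83 [0.5128 0.5067 0.0248] {}
side tray_plain_end 0.64 [0.4846 0.2768 0.0161] {}
side tray_plain_end 0.64 [ 0.0589 -0.2735  0.0278] {}
side tray_center 0.85 [0.214  0.4274 0.0163] {}
side tray_center 0.8 [ 0.1955 -0.2872  0.0274] {}
side tray_center 0.74 [0.6027 0.6064 0.0291] {}
side tray_center 0.71 [0.489  0.1745 0.0202] {}
side tray_center 0.53 [0.4875 0.1414 0.0038] {}
side tunnel_mouth 0.95 [0.4868 0.1434 0.0009] {}
side tray_spout_end 0.93 [0.1268 0.4564 0.0177] {}
side tray_spout_end 0.76 [0.6981 0.7132 0.028 ] {}
side tray_spout_end 0.62 [0.4879 0.0788 0.0187] {}
side tray_spout_end 0.59 [ 0.3324 -0.3034  0.0268] {}
[ 0.02  0.35 -0.73  1.89  0.28  1.   -0.78] [-0.69525079 -0.2900196  -0.0161959 ]
tcp [0.4735 0.2349 0.3814] yaw 92.97 t 17.57 j7 -0.78
10 rows t(mm) [-2.000e-02  3.400e-01  2.044e+01] a(deg) [ 0.007 -0.001 -0.003] total mm [-2.000e-01  3.300e+00  2.044e+02]
```

Request:
arm_command --plan '[{"claw": 0, "tx": 0, "ty": 0.0035, "tz": 0.035, "ax": 0, "ay": 0, "az": 0}, {"claw": 0, "tx": 0, "ty": 0.0035, "tz": 0.035, "ax": 0, "ay": 0, "az": 0}, {"claw": 0, "tx": 0, "ty": 0.0035, "tz": 0.035, "ax": 0, "ay": 0, "az": 0}, {"claw": 0, "tx": 0, "ty": 0, "tz": 0.035, "ax": 0, "ay": 0, "az": 0}, {"claw": 0, "tx": 0, "ty": 0, "tz": 0.03, "ax": 0, "ay": 0, "az": 0}, {"claw": 0, "tx": 0, "ty": 0, "tz": 0.02, "ax": 0, "ay": 0, "az": 0}, {"claw": 0, "tx": 0, "ty": 0, "tz": 0, "ax": 0, "ay": 0, "az": 0}, {"claw": 1, "tx": 0, "ty": 0, "tz": 0, "ax": 0, "ay": 0, "az": 0}, {"claw": 1, "tx": 0, "ty": 0, "tz": 0, "ax": 0, "ay": 0, "az": 0}, {"claw": 1, "tx": 0, "ty": 0, "tz": 0, "ax": 0, "ay": 0, "az": 0}]' --squeeze 60

```text
clock: 18.4
tcp_pos: [0.4847, 0.2361, 0.1929]
orientation: [2.163, 2.277, 0.005]
contact_force: [-0.5, 1.3, 1.2]
grip_width: 0.0546
gripper_force: 62.9
```

Request:
arm_command --plan '[{"claw": 1, "tx": 0.005, "ty": 0, "tz": -0.003, "ax": 0, "ay": 0, "az": 0}, {"claw": 1, "tx": 0.015, "ty": 0, "tz": 0, "ax": 0, "ay": 0, "az": 0}, {"claw": 1, "tx": 0.015, "ty": 0, "tz": 0, "ax": 0, "ay": 0, "az": 0}, {"claw": 1, "tx": 0.015, "ty": 0, "tz": 0, "ax": 0, "ay": 0, "az": 0}, {"claw": 1, "tx": 0.015, "ty": 0, "tz": 0, "ax": 0, "ay": 0, "az": 0}, {"claw": 1, "tx": 0.015, "ty": 0, "tz": 0, "ax": 0, "ay": 0, "az": 0}, {"claw": 1, "tx": 0.015, "ty": 0, "tz": 0, "ax": 0, "ay": 0, "az": 0}, {"claw": 1, "tx": 0.015, "ty": 0, "tz": 0, "ax": 0, "ay": 0, "az": 0}, {"claw": 1, "tx": 0.015, "ty": 0, "tz": 0, "ax": 0, "ay": 0, "az": 0}, {"claw": 1, "tx": 0.01, "ty": 0, "tz": 0, "ax": 0, "ay": 0, "az": 0}]'

```text
clock: 19.23
tcp_pos: [0.4764, 0.3726, 0.194]
orientation: [-2.161, -2.279, -0.002]
contact_force: [0.3, 0.0, -1.8]
grip_width: 0.0545
gripper_force: 63.3
```

Request:
arm_command --plan '[{"claw": 1, "tx": 0, "ty": 0, "tz": -0.02, "ax": 0, "ay": 0, "az": 0}, {"claw": 1, "tx": 0, "ty": 0, "tz": -0.03, "ax": 0, "ay": 0, "az": 0}, {"claw": 1, "tx": 0, "ty": 0, "tz": -0.03, "ax": 0, "ay": 0, "az": 0}, {"claw": 1, "tx": 0, "ty": 0, "tz": 0, "ax": 0, "ay": 0, "az": -3}, {"claw": 1, "tx": 0, "ty": 0, "tz": 0, "ax": 0, "ay": 0, "az": -6}, {"claw": 1, "tx": 0, "ty": 0, "tz": 0, "ax": 0, "ay": 0, "az": -6}, {"claw": 1, "tx": 0, "ty": 0, "tz": 0, "ax": 0, "ay": 0, "az": -6}, {"claw": 1, "tx": 0, "ty": 0, "tz": 0, "ax": 0, "ay": 0, "az": -6}, {"claw": 1, "tx": 0, "ty": 0, "tz": 0, "ax": 0, "ay": 0, "az": -6}, {"claw": 1, "tx": 0, "ty": 0, "tz": 0, "ax": 0, "ay": 0, "az": -6}]'

```text
clock: 20.07
tcp_pos: [0.4769, 0.3704, 0.2736]
orientation: [-1.271, -2.873, 0.001]
contact_force: [-0.3, 0.0, -1.6]
grip_width: 0.0546
gripper_force: 64.2
```

```bash
python3 - <<'E'
from h import *
m,T,im=snap('side','s11.png'); tips(['tray_plain_end','tray_center','tray_spout_end'],'side',T,th=.4)
o=r.get_obs(); print(o['joints'].round(2),o['contact_force'],o['grip_width'])
row([.477,.36,.27],-87)
E
```

```text
side tray_plain_end 0.96 [0.5115 0.51   0.0216] {}
side tray_plain_end 0.67 [0.4522 0.4028 0.1007] {}
side tray_plain_end 0.57 [0.3111 0.3892 0.02  ] {}
side tray_center 0.71 [0.6037 0.6082 0.0291] {}
side tray_center 0.66 [0.5159 0.3281 0.0973] {}
side tray_center 0.62 [ 0.1962 -0.2862  0.0281] {}
side tray_spout_end 0.87 [ 0.3316 -0.3044  0.0252] {}
side tray_spout_end 0.85 [0.5798 0.2504 0.0982] {}
side tray_spout_end 0.84 [0.698  0.7137 0.0286] {}
side tray_spout_end 0.61 [0.4894 0.0908 0.002 ] {}
side tray_spout_end 0.57 [0.1246 0.4549 0.0171] {}
[-0.19  0.64 -0.79  1.8   0.56  0.94 -0.49] [-0.43486158  0.0525741  -2.72484982] 0.05458805765314277
tcp [0.4769 0.3703 0.2735] yaw 131.77 t 20.27 j7 -0.49
10 rows t(mm) [ 0.34 -1.3   0.35] a(deg) [ 0.0000e+00 -4.0000e-03 -1.4123e+01] total mm [-7.7 -6.8  3.5]
```

View pics/s11.png

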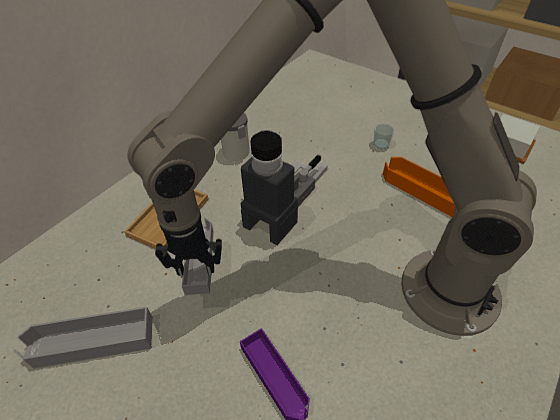

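The tray is held level at about (197,275) px, clear of everything. I'll keep turning.

Request:
arm_command --plan '[{"claw": 1, "tx": 0, "ty": 0, "tz": 0, "ax": 0, "ay": 0, "az": -7}, {"claw": 1, "tx": 0, "ty": 0, "tz": 0, "ax": 0, "ay": 0, "az": -7}, {"claw": 1, "tx": 0, "ty": 0, "tz": 0, "ax": 0, "ay": 0, "az": -7}, {"claw": 1, "tx": 0, "ty": 0, "tz": 0, "ax": 0, "ay": 0, "az": -7}, {"claw": 1, "tx": 0, "ty": 0, "tz": 0, "ax": 0, "ay": 0, "az": -7}, {"claw": 1, "tx": 0, "ty": 0, "tz": 0, "ax": 0, "ay": 0, "az": -7}, {"claw": 1, "tx": 0, "ty": 0, "tz": 0, "ax": 0, "ay": 0, "az": -7}, {"claw": 1, "tx": 0, "ty": 0, "tz": 0, "ax": 0, "ay": 0, "az": -7}, {"claw": 1, "tx": 0, "ty": 0, "tz": 0, "ax": 0, "ay": 0, "az": -7}, {"claw": 1, "tx": 0, "ty": 0, "tz": 0, "ax": 0, "ay": 0, "az": -7}]'

```text
clock: 21.1
tcp_pos: [0.4769, 0.3702, 0.2736]
orientation: [0.603, -3.083, 0.001]
contact_force: [-0.6, -0.5, -3.0]
grip_width: 0.0542
gripper_force: 64.2
```

Request:
arm_command --plan '[{"claw": 1, "tx": 0, "ty": 0, "tz": 0, "ax": 0, "ay": 0, "az": -7}, {"claw": 1, "tx": 0, "ty": 0, "tz": 0, "ax": 0, "ay": 0, "az": -7}, {"claw": 1, "tx": 0, "ty": 0, "tz": 0, "ax": 0, "ay": 0, "az": -7}, {"claw": 1, "tx": 0, "ty": 0, "tz": 0, "ax": 0, "ay": 0, "az": -7}, {"claw": 1, "tx": 0, "ty": 0, "tz": 0, "ax": 0, "ay": 0, "az": -7}, {"claw": 1, "tx": 0, "ty": 0, "tz": 0, "ax": 0, "ay": 0, "az": -7}, {"claw": 1, "tx": 0, "ty": 0, "tz": 0, "ax": 0, "ay": 0, "az": -7}, {"claw": 1, "tx": 0, "ty": 0, "tz": 0, "ax": 0, "ay": 0, "az": -7}, {"claw": 1, "tx": 0, "ty": 0, "tz": 0, "ax": 0, "ay": 0, "az": -7}, {"claw": 1, "tx": 0, "ty": 0, "tz": 0, "ax": 0, "ay": 0, "az": -7}]'

```text
clock: 21.93
tcp_pos: [0.477, 0.3702, 0.2733]
orientation: [2.262, -2.179, 0.002]
contact_force: [0.8, 0.1, -1.6]
grip_width: 0.0542
gripper_force: 64.2
```

```bash
python3 - <<'E'
from h import *
m,T,im=snap('side','s12.png'); tips(['tray_plain_end','tray_center','tray_spout_end'],'side',T,th=.4)
o=r.get_obs(); print(o['joints'].round(2),o['contact_force'],o['grip_width'])
row([.478,.275,.273],-87)
E
```

```text
side tray_plain_end 0.74 [0.5123 0.5083 0.0249] {}
side tray_plain_end 0.7 [0.4789 0.3343 0.097 ] {}
side tray_plain_end 0.59 [0.3107 0.3894 0.0191] {}
side tray_center 0.98 [ 0.1929 -0.2844  0.0301] {}
side tray_center 0.92 [0.4784 0.4265 0.0982] {}
side tray_center 0.78 [0.6059 0.6081 0.03  ] {}
side tray_spout_end 0.97 [ 0.3333 -0.301   0.0268] {}
side tray_spout_end 0.94 [0.1263 0.4554 0.0205] {}
side tray_spout_end 0.86 [0.4756 0.529  0.0996] {}
side tray_spout_end 0.71 [0.6971 0.7105 0.0277] {}
[ 0.07  0.91 -1.27  1.78  0.94  1.2   1.68] [-0.20286033  0.62432969 -2.06033821] 0.05436444219661373
tcp [0.4769 0.3702 0.2734] yaw -88.33 t 22.13 j7 1.68
10 rows t(mm) [9.52 0.27 0.04] a(deg) [ 0.002 -0.003 -0.133] total mm [95.2  1.7  0.5]
```

Request:
arm_command --plan '[{"claw": 1, "tx": 0.02, "ty": 0.001, "tz": 0, "ax": 0, "ay": 0, "az": -1.33}, {"claw": 1, "tx": 0.025, "ty": 0.001, "tz": 0, "ax": 0, "ay": 0, "az": 0}, {"claw": 1, "tx": 0.025, "ty": 0, "tz": 0, "ax": 0, "ay": 0, "az": 0}, {"claw": 1, "tx": 0.02, "ty": 0, "tz": 0.01, "ax": 0, "ay": 0, "az": 0}, {"claw": 1, "tx": 0.01, "ty": 0, "tz": 0.02, "ax": 0, "ay": 0, "az": 0}, {"claw": 1, "tx": 0, "ty": 0, "tz": 0.02, "ax": 0, "ay": 0, "az": 0}, {"claw": 1, "tx": 0, "ty": 0, "tz": 0.02, "ax": 0, "ay": 0, "az": 0}, {"claw": 1, "tx": 0, "ty": 0, "tz": 0.006, "ax": 0, "ay": 0, "az": 0}, {"claw": 1, "tx": 0, "ty": 0, "tz": 0.003, "ax": 0, "ay": 0, "az": 0}, {"claw": 1, "tx": 0, "ty": 0, "tz": 0, "ax": 0, "ay": 0, "az": 0}]'

```text
clock: 22.97
tcp_pos: [0.4801, 0.2707, 0.1948]
orientation: [2.283, -2.158, 0.0]
contact_force: [-0.6, 0.7, -2.1]
grip_width: 0.0546
gripper_force: 64.1
```

```bash
python3 - <<'E'
from h import *
o=r.get_obs(); print(o['joints'].round(2),o['contact_force'],o['grip_width'])
row([.478,.27,.193],-87)
E
```

```text
[ 0.22  0.95 -1.21  1.94  1.06  1.07  1.73] [-0.61119234  0.67222911 -2.11358457] 0.0545839140017053
tcp [0.4801 0.2707 0.1948] yaw -86.76 t 22.97 j7 1.73
10 rows t(mm) [0.05 0.21 0.18] a(deg) [ 0.001 -0.001  0.024] total mm [0.5 2.1 1.8]
```

Request:
arm_command --plan '[{"claw": 1, "tx": 0, "ty": 0, "tz": 0.002, "ax": 0, "ay": 0, "az": 0}, {"claw": 1, "tx": 0, "ty": 0, "tz": 0, "ax": 0, "ay": 0, "az": 0}, {"claw": 0, "tx": 0, "ty": 0, "tz": 0, "ax": 0, "ay": 0, "az": 0}, {"claw": 0, "tx": 0, "ty": 0, "tz": 0, "ax": 0, "ay": 0, "az": 0}, {"claw": 0, "tx": 0, "ty": 0, "tz": 0, "ax": 0, "ay": 0, "az": 0}, {"claw": 0, "tx": 0, "ty": 0, "tz": 0, "ax": 0, "ay": 0, "az": 0}, {"claw": 0, "tx": 0, "ty": 0, "tz": -0.01, "ax": 0, "ay": 0, "az": 0}, {"claw": 0, "tx": 0, "ty": 0, "tz": -0.025, "ax": 0, "ay": 0, "az": 0}, {"claw": 0, "tx": 0, "ty": 0, "tz": -0.035, "ax": 0, "ay": 0, "az": 0}, {"claw": 0, "tx": 0, "ty": 0, "tz": -0.04, "ax": 0, "ay": 0, "az": 0}]'

```text
clock: 23.8
tcp_pos: [0.4796, 0.2699, 0.3033]
orientation: [2.283, -2.154, -0.002]
contact_force: [1.8, -0.7, 0.4]
grip_width: 0.0853
gripper_force: 0.0
```

Request:
arm_command --plan '[{"claw": 0, "tx": -0.01, "ty": 0, "tz": -0.03, "ax": 0, "ay": 0, "az": 3}, {"claw": 0, "tx": -0.01, "ty": 0, "tz": -0.03, "ax": 0, "ay": 0, "az": 7}, {"claw": 0, "tx": -0.01, "ty": 0, "tz": 0, "ax": 0, "ay": 0, "az": 7}, {"claw": 0, "tx": -0.01, "ty": 0, "tz": 0, "ax": 0, "ay": 0, "az": 7}, {"claw": 0, "tx": -0.01, "ty": 0, "tz": 0, "ax": 0, "ay": 0, "az": 7}, {"claw": 0, "tx": 0, "ty": 0, "tz": 0, "ax": 0, "ay": 0, "az": 7}, {"claw": 0, "tx": 0, "ty": 0, "tz": 0, "ax": 0, "ay": 0, "az": 7}, {"claw": 0, "tx": 0, "ty": 0, "tz": 0, "ax": 0, "ay": 0, "az": 7}, {"claw": 0, "tx": 0, "ty": 0, "tz": 0, "ax": 0, "ay": 0, "az": 7}, {"claw": 0, "tx": 0, "ty": 0, "tz": 0, "ax": 0, "ay": 0, "az": 7}]'

```text
clock: 24.63
tcp_pos: [0.4861, 0.3196, 0.3636]
orientation: [-0.734, 3.054, 0.001]
contact_force: [-0.5, 0.0, 0.0]
grip_width: 0.0856
gripper_force: 0.0
```

```bash
python3 - <<'E'
from h import *
for n in('side','top'):
    m,T,im=snap(n,n+'13.png'); tips(['tray_plain_end','tray_center','tray_spout_end'],n,T,th=.4)
o=r.get_obs(); print(o['joints'].round(2),o['contact_force'],o['grip_width'])
row([.475,.36,.33],93,16)
E
```

```text
side tray_plain_end 0.72 [0.5096 0.5079 0.0236] {}
side tray_plain_end 0.59 [0.4864 0.2364 0.0192] {}
side tray_center 0.86 [0.2135 0.4238 0.0154] {}
side tray_center 0.71 [0.4765 0.329  0.0197] {}
side tray_center 0.67 [0.6012 0.6098 0.0298] {}
side tray_spout_end 0.82 [0.1251 0.4528 0.0196] {}
side tray_spout_end 0.81 [0.4764 0.4313 0.0191] {}
side tray_spout_end 0.76 [ 0.3347 -0.2983  0.0252] {}
side tray_spout_end 0.65 [0.697  0.7091 0.0256] {}
top tray_plain_end 0.94 [ 0.0563 -0.2697  0.0246] {}
top tray_plain_end 0.84 [0.3099 0.3925 0.0195] {}
top tray_plain_end 0.69 [0.5056 0.5129 0.0275] {}
top tray_center 0.77 [ 0.193  -0.2864  0.0254] {}
top tray_center 0.73 [0.2174 0.4264 0.0182] {}
top tray_spout_end 0.92 [ 0.328  -0.2997  0.0247] {}
top tray_spout_end 0.6 [0.7029 0.7129 0.027 ] {}
top tray_spout_end 0.55 [0.1257 0.459  0.021 ] {}
top tray_spout_end 0.53 [0.4753 0.431  0.0202] {}
[ 0.11  0.62 -1.12  1.77  0.61  1.15  0.85] [-0.4034246  -0.39882805  0.10258082] 0.08535484723340822
tcp [0.4866 0.3193 0.3627] yaw -152.59 t 25.03 j7 0.85
16 rows t(mm) [2.1  2.33 2.04] a(deg) [ 0.000e+00 -2.000e-03  7.151e+00] total mm [-8.5 41.5 32.7]
```

Request:
arm_command --plan '[{"claw": 0, "tx": 0.0021, "ty": 0.0023, "tz": 0.002, "ax": 0, "ay": 0, "az": 7.15}, {"claw": 0, "tx": 0.0021, "ty": 0.0023, "tz": 0.002, "ax": 0, "ay": 0, "az": 7.15}, {"claw": 0, "tx": 0.0021, "ty": 0.0023, "tz": 0.002, "ax": 0, "ay": 0, "az": 7.15}, {"claw": 0, "tx": 0.0021, "ty": 0.0023, "tz": 0.002, "ax": 0, "ay": 0, "az": 7.15}, {"claw": 0, "tx": 0.0021, "ty": 0.0023, "tz": 0.002, "ax": 0, "ay": 0, "az": 7.15}, {"claw": 0, "tx": 0.0021, "ty": 0.0023, "tz": 0.002, "ax": 0, "ay": 0, "az": 7.15}, {"claw": 0, "tx": 0.0021, "ty": 0.0023, "tz": 0.002, "ax": 0, "ay": 0, "az": 7.15}, {"claw": 0, "tx": 0.0021, "ty": 0.0023, "tz": 0.002, "ax": 0, "ay": 0, "az": 7.15}, {"claw": 0, "tx": 0.0021, "ty": 0.0023, "tz": 0.002, "ax": 0, "ay": 0, "az": 7.15}, {"claw": 0, "tx": 0.0021, "ty": 0.0023, "tz": 0.002, "ax": 0, "ay": 0, "az": 7.15}]'

```text
clock: 25.87
tcp_pos: [0.4687, 0.3426, 0.3425]
orientation: [-1.188, -2.908, 0.0]
contact_force: [0.3, 0.1, 0.4]
grip_width: 0.0854
gripper_force: 0.0
```

Request:
arm_command --plan '[{"claw": 0, "tx": 0.0021, "ty": 0.0023, "tz": 0.002, "ax": 0, "ay": 0, "az": 7.15}, {"claw": 0, "tx": 0.0021, "ty": 0.0023, "tz": 0.002, "ax": 0, "ay": 0, "az": 7.15}, {"claw": 0, "tx": 0.0021, "ty": 0.0023, "tz": 0.002, "ax": 0, "ay": 0, "az": 7.15}, {"claw": 0, "tx": 0.0021, "ty": 0.0023, "tz": 0.002, "ax": 0, "ay": 0, "az": 7.15}, {"claw": 0, "tx": 0.0021, "ty": 0.0023, "tz": 0.002, "ax": 0, "ay": 0, "az": 7.15}, {"claw": 0, "tx": 0.0021, "ty": 0.0023, "tz": 0.002, "ax": 0, "ay": 0, "az": 7.15}, {"claw": 0, "tx": 0.01, "ty": 0, "tz": 0, "ax": 0, "ay": 0, "az": 0}, {"claw": 0, "tx": 0, "ty": 0, "tz": 0, "ax": 0, "ay": 0, "az": 0}, {"claw": 0, "tx": 0, "ty": 0, "tz": 0, "ax": 0, "ay": 0, "az": 0}, {"claw": 0, "tx": 0, "ty": 0, "tz": 0, "ax": 0, "ay": 0, "az": 0}]'

```text
clock: 26.7
tcp_pos: [0.4743, 0.3698, 0.3306]
orientation: [-2.16, -2.28, 0.0]
contact_force: [-0.0, 0.4, 0.7]
grip_width: 0.0855
gripper_force: 0.0
```

```bash
python3 - <<'E'
from h import *
m,T,im=snap('wrist','w14.png'); tips(['tray_plain_end','tray_center','tray_spout_end'],'wrist',T,th=.4)
m,T,im=snap('top'); tips(['tray_plain_end','tray_center','tray_spout_end'],'top',T,th=.4)
o=r.get_obs(); print(o['joints'].round(2),o['contact_force'],o['grip_width'])
row([.4755,.375,.192],93)
E
```

```text
wrist tray_plain_end 0.96 [0.4829 0.2341 0.0184] {}
wrist tray_plain_end 0.92 [0.3154 0.3895 0.0157] {}
wrist tray_plain_end 0.57 [0.5101 0.507  0.0272] {}
wrist tray_center 0.75 [0.4816 0.3303 0.0176] {}
wrist tray_spout_end 0.96 [0.4748 0.4301 0.0165] {}
top tray_plain_end 0.87 [0.5052 0.5117 0.0264] {}
top tray_plain_end 0.76 [0.484  0.2292 0.0236] {}
top tray_plain_end 0.69 [ 7.745e-01 -9.260e-02  3.000e-04] {}
top tray_plain_end 0.67 [ 0.0538 -0.2711  0.0238] {}
top tray_plain_end 0.63 [0.3135 0.391  0.017 ] {}
top tray_center 0.91 [0.6047 0.6115 0.0303] {}
top tray_center 0.77 [0.4798 0.3359 0.0198] {}
top tray_center 0.77 [ 0.1932 -0.2871  0.024 ] {}
top tray_center 0.65 [0.2173 0.423  0.0183] {}
top tray_spout_end 0.89 [ 0.3264 -0.3007  0.0278] {}
top tray_spout_end 0.86 [0.7034 0.7105 0.0257] {}
top tray_spout_end 0.78 [0.1269 0.4577 0.021 ] {}
[-0.28  0.51 -0.64  1.77  0.36  0.98 -1.02] [-0.87053518 -0.51346253  0.13327451] 0.0855465407186301
tcp [0.4745 0.3694 0.3307] yaw 92.91 t 27.1 j7 -1.02
10 rows t(mm) [ 0.55  0.12 13.87] a(deg) [ 0.     0.    -0.009] total mm [  5.5   1.2 138.7]
```

Request:
arm_command --plan '[{"claw": 0, "tx": 0.003, "ty": 0.001, "tz": 0.03, "ax": 0, "ay": 0, "az": 0}, {"claw": 0, "tx": 0.002, "ty": 0, "tz": 0.035, "ax": 0, "ay": 0, "az": 0}, {"claw": 0, "tx": 0, "ty": 0, "tz": 0.035, "ax": 0, "ay": 0, "az": 0}, {"claw": 0, "tx": 0, "ty": 0, "tz": 0.025, "ax": 0, "ay": 0, "az": 0}, {"claw": 0, "tx": 0, "ty": 0, "tz": 0.013, "ax": 0, "ay": 0, "az": 0}, {"claw": 0, "tx": 0, "ty": 0, "tz": 0, "ax": 0, "ay": 0, "az": 0}, {"claw": 1, "tx": 0, "ty": 0, "tz": 0, "ax": 0, "ay": 0, "az": 0}, {"claw": 1, "tx": 0, "ty": 0, "tz": 0, "ax": 0, "ay": 0, "az": 0}, {"claw": 1, "tx": 0, "ty": 0, "tz": 0, "ax": 0, "ay": 0, "az": 0}, {"claw": 1, "tx": 0, "ty": 0, "tz": 0, "ax": 0, "ay": 0, "az": 0}]' --squeeze 40

```text
clock: 27.93
tcp_pos: [0.4759, 0.3755, 0.195]
orientation: [2.164, 2.277, 0.006]
contact_force: [-0.9, -0.1, 7.0]
grip_width: 0.0547
gripper_force: 43.4
```

```bash
python3 - <<'E'
from h import *
m,T,im=snap('side','s15.png'); tips(['tray_plain_end','tray_spout_end','tunnel_mouth'],'side',T,th=.4)
m,T,im=snap('wrist'); tips(['tray_plain_end','tunnel_mouth','tray_spout_end'],'wrist',T,th=.3)
cv2.imwrite('pics/c15.png',cv2.resize(cv2.imread('pics/s15.png')[130:330,130:330],None,fx=3,fy=3))
row([.485,.225,.192],93)
E
```

```text
side tray_plain_end 0.92 [0.5092 0.5086 0.0241] {}
side tray_plain_end 0.9 [0.4833 0.236  0.0171] {}
side tray_plain_end 0.61 [0.3115 0.388  0.0166] {}
side tray_plain_end 0.61 [0.4778 0.3293 0.018 ] {}
side tray_spout_end 0.95 [0.4734 0.4284 0.0215] {}
side tray_spout_end 0.74 [0.6977 0.7122 0.0248] {}
side tray_spout_end 0.74 [0.1243 0.457  0.0216] {}
side tray_spout_end 0.7 [0.4802 0.3292 0.0202] {}
side tunnel_mouth 0.67 [0.4872 0.1427 0.004 ] {}
tcp [0.4758 0.3755 0.195 ] yaw 92.9 t 28.33 j7 -1.14
10 rows t(mm) [-15.08   0.14   0.28] a(deg) [ 0.018 -0.013 -0.01 ] total mm [-150.8    1.5    2.7]
```

View pics/c15.png

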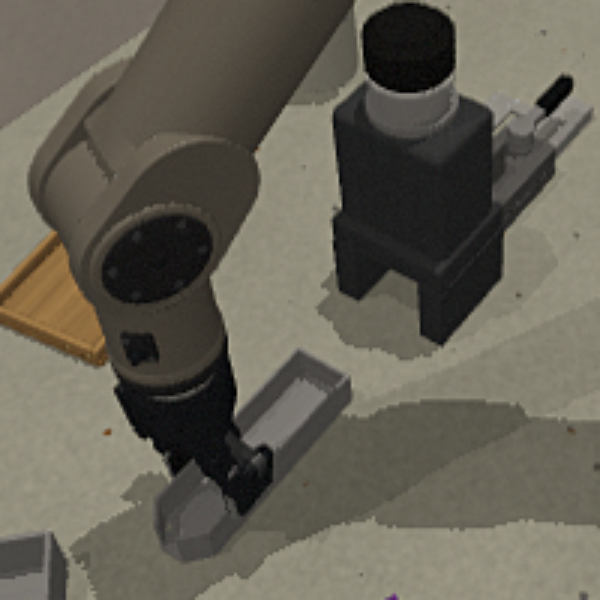

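The tray, gripped near its spout at (200,510) px in the crop, points straight at the tunnel. I'll slide it in.

Request:
arm_command --plan '[{"claw": 1, "tx": -0.01, "ty": 0, "tz": -0.002, "ax": 0, "ay": 0, "az": 0}, {"claw": 1, "tx": -0.015, "ty": 0, "tz": 0, "ax": 0, "ay": 0, "az": 0}, {"claw": 1, "tx": -0.015, "ty": 0, "tz": 0, "ax": 0, "ay": 0, "az": 0}, {"claw": 1, "tx": -0.015, "ty": 0, "tz": 0, "ax": 0, "ay": 0, "az": 0}, {"claw": 1, "tx": -0.015, "ty": 0, "tz": 0, "ax": 0, "ay": 0, "az": 0}, {"claw": 1, "tx": -0.015, "ty": 0, "tz": 0, "ax": 0, "ay": 0, "az": 0}, {"claw": 1, "tx": -0.015, "ty": 0, "tz": 0, "ax": 0, "ay": 0, "az": 0}, {"claw": 1, "tx": -0.01, "ty": 0, "tz": 0, "ax": 0, "ay": 0, "az": 0}, {"claw": 1, "tx": 0, "ty": 0, "tz": 0, "ax": 0, "ay": 0, "az": 0}, {"claw": 1, "tx": 0, "ty": 0, "tz": 0, "ax": 0, "ay": 0, "az": 0}]'

```text
clock: 29.17
tcp_pos: [0.4816, 0.2618, 0.195]
orientation: [2.166, 2.272, -0.004]
contact_force: [-0.3, -5.5, 8.8]
grip_width: 0.0547
gripper_force: 43.7
```

Request:
arm_command --plan '[{"claw": 1, "tx": -0.005, "ty": 0, "tz": 0, "ax": 0, "ay": 0, "az": 0}, {"claw": 1, "tx": -0.005, "ty": 0, "tz": 0, "ax": 0, "ay": 0, "az": 0}, {"claw": 1, "tx": -0.005, "ty": 0, "tz": 0, "ax": 0, "ay": 0, "az": 0}, {"claw": 1, "tx": -0.005, "ty": 0, "tz": 0, "ax": 0, "ay": 0, "az": 0}, {"claw": 1, "tx": -0.005, "ty": 0, "tz": 0, "ax": 0, "ay": 0, "az": 0}, {"claw": 1, "tx": -0.005, "ty": 0, "tz": 0, "ax": 0, "ay": 0, "az": 0}, {"claw": 1, "tx": -0.003, "ty": 0, "tz": 0, "ax": 0, "ay": 0, "az": 0}, {"claw": 1, "tx": 0, "ty": 0, "tz": 0, "ax": 0, "ay": 0, "az": 0}, {"claw": 1, "tx": 0, "ty": 0, "tz": 0, "ax": 0, "ay": 0, "az": 0}, {"claw": 1, "tx": 0, "ty": 0, "tz": 0, "ax": 0, "ay": 0, "az": 0}]'

```text
clock: 30.0
tcp_pos: [0.4827, 0.2313, 0.195]
orientation: [2.164, 2.276, -0.0]
contact_force: [-0.4, 1.4, 7.6]
grip_width: 0.0549
gripper_force: 43.4
```

```bash
python3 - <<'E'
from h import *
m,T,im=snap('side','s16.png'); tips(['tray_plain_end','tray_spout_end','tray_center','pointer','lever_handle'],'side',T,th=.4)
m,T,im=snap('top'); tips(['tray_center','pointer','mark_line','lever_handle','tray_spout_end'],'top',T,th=.3)
print(r.get_obs()['contact_force']); row([.485,.225,.192],93)
E
```

```text
side tray_plain_end 0.97 [0.3101 0.3852 0.0161] {}
side tray_plain_end 0.77 [0.511  0.5123 0.0243] {}
side tray_plain_end 0.63 [0.4906 0.0896 0.02  ] {}
side tray_spout_end 0.96 [0.4803 0.286  0.0187] {}
side tray_spout_end 0.9 [0.6984 0.7114 0.0297] {}
side tray_spout_end 0.63 [0.1284 0.4551 0.0186] {}
side tray_center 0.9 [0.4845 0.1839 0.0195] {}
side tray_center 0.65 [0.603  0.6084 0.0297] {}
side tray_center 0.65 [0.2153 0.4251 0.017 ] {}
side tray_center 0.56 [ 0.1946 -0.2838  0.0294] {}
side pointer 0.81 [ 0.5506 -0.0482  0.0295] {}
side lever_handle 0.63 [ 0.4944 -0.1481  0.0632] {}
top tray_center 0.9 [ 0.1927 -0.2912  0.0269] {}
top tray_center 0.64 [0.2165 0.4243 0.0188] {}
top tray_center 0.59 [0.6036 0.6136 0.0305] {}
top pointer 0.56 [ 0.5486 -0.0513  0.0319] {}
top pointer 0.31 [0.7431 0.2443 0.0012] {}
top lever_handle 0.74 [ 0.4991 -0.1443  0.0646] {}
top tray_spout_end 0.93 [ 0.3291 -0.3     0.0269] {}
top tray_spout_end 0.9 [0.1293 0.4573 0.0199] {}
[0.4711818  1.81657224 6.93067564]
tcp [0.4827 0.2313 0.195 ] yaw 92.9 t 30.6 j7 -0.96
10 rows t(mm) [-0.64  0.2   0.3 ] a(deg) [ 0.003  0.004 -0.01 ] total mm [-6.4  2.   3. ]
```

Request:
arm_command --plan '[{"claw": 1, "tx": -0.0015, "ty": 0, "tz": 0, "ax": 0, "ay": 0, "az": 0}, {"claw": 1, "tx": -0.0015, "ty": 0, "tz": 0, "ax": 0, "ay": 0, "az": 0}, {"claw": 1, "tx": -0.0015, "ty": 0, "tz": 0, "ax": 0, "ay": 0, "az": 0}, {"claw": 1, "tx": -0.0015, "ty": 0, "tz": 0, "ax": 0, "ay": 0, "az": 0}, {"claw": 1, "tx": -0.001, "ty": 0, "tz": 0, "ax": 0, "ay": 0, "az": 0}, {"claw": 1, "tx": -0.001, "ty": 0, "tz": 0, "ax": 0, "ay": 0, "az": 0}, {"claw": 1, "tx": 0, "ty": 0, "tz": 0, "ax": 0, "ay": 0, "az": 0}, {"claw": 1, "tx": 0, "ty": 0, "tz": 0, "ax": 0, "ay": 0, "az": 0}, {"claw": 1, "tx": 0, "ty": 0, "tz": 0, "ax": 0, "ay": 0, "az": 0}, {"claw": 1, "tx": 0, "ty": 0, "tz": 0, "ax": 0, "ay": 0, "az": 0}]'

```text
clock: 31.43
tcp_pos: [0.483, 0.2239, 0.1949]
orientation: [2.164, 2.277, 0.001]
contact_force: [-0.3, 3.8, 5.9]
grip_width: 0.055
gripper_force: 43.3
```

Request:
arm_command --plan '[{"claw": 1, "tx": -0.001, "ty": 0, "tz": 0, "ax": 0, "ay": 0, "az": 0}, {"claw": 1, "tx": -0.001, "ty": 0, "tz": 0, "ax": 0, "ay": 0, "az": 0}, {"claw": 1, "tx": 0, "ty": 0, "tz": 0, "ax": 0, "ay": 0, "az": 0}, {"claw": 1, "tx": 0, "ty": 0, "tz": 0, "ax": 0, "ay": 0, "az": 0}, {"claw": 1, "tx": 0, "ty": 0, "tz": 0, "ax": 0, "ay": 0, "az": 0}, {"claw": 1, "tx": 0, "ty": 0, "tz": 0, "ax": 0, "ay": 0, "az": 0}, {"claw": 1, "tx": 0, "ty": 0, "tz": 0, "ax": 0, "ay": 0, "az": 0}, {"claw": 1, "tx": 0, "ty": 0, "tz": 0, "ax": 0, "ay": 0, "az": 0}, {"claw": 1, "tx": 0, "ty": 0, "tz": 0, "ax": 0, "ay": 0, "az": 0}, {"claw": 1, "tx": 0, "ty": 0, "tz": 0, "ax": 0, "ay": 0, "az": 0}]'

```text
clock: 32.27
tcp_pos: [0.483, 0.2227, 0.195]
orientation: [-2.163, -2.277, -0.004]
contact_force: [0.2, 6.4, 3.4]
grip_width: 0.055
gripper_force: 43.1
```

Request:
arm_command --plan '[{"claw": 1, "tx": -0.001, "ty": 0, "tz": 0, "ax": 0, "ay": 0, "az": 0}, {"claw": 1, "tx": -0.001, "ty": 0, "tz": 0, "ax": 0, "ay": 0, "az": 0}, {"claw": 1, "tx": 0, "ty": 0, "tz": 0, "ax": 0, "ay": 0, "az": 0}, {"claw": 1, "tx": 0, "ty": 0, "tz": 0, "ax": 0, "ay": 0, "az": 0}, {"claw": 1, "tx": 0, "ty": 0, "tz": 0, "ax": 0, "ay": 0, "az": 0}, {"claw": 1, "tx": 0, "ty": 0, "tz": 0, "ax": 0, "ay": 0, "az": 0}, {"claw": 1, "tx": 0, "ty": 0, "tz": 0, "ax": 0, "ay": 0, "az": 0}, {"claw": 1, "tx": 0, "ty": 0, "tz": 0, "ax": 0, "ay": 0, "az": 0}, {"claw": 1, "tx": 0, "ty": 0, "tz": 0, "ax": 0, "ay": 0, "az": 0}, {"claw": 1, "tx": 0, "ty": 0, "tz": 0, "ax": 0, "ay": 0, "az": 0}]'

```text
clock: 33.1
tcp_pos: [0.483, 0.2217, 0.195]
orientation: [-2.161, -2.277, -0.006]
contact_force: [0.6, 10.6, 1.2]
grip_width: 0.0546
gripper_force: 42.9
```

Request:
arm_command --plan '[{"claw": 0, "tx": 0, "ty": 0, "tz": 0, "ax": 0, "ay": 0, "az": 0}, {"claw": 0, "tx": 0, "ty": 0, "tz": 0, "ax": 0, "ay": 0, "az": 0}, {"claw": 0, "tx": 0, "ty": 0, "tz": 0, "ax": 0, "ay": 0, "az": 0}, {"claw": 0, "tx": 0, "ty": 0, "tz": 0, "ax": 0, "ay": 0, "az": 0}, {"claw": 0, "tx": 0.002, "ty": 0, "tz": -0.01, "ax": 0, "ay": 0, "az": 0}, {"claw": 0, "tx": 0.01, "ty": 0, "tz": -0.03, "ax": 0, "ay": 0, "az": 0}, {"claw": 0, "tx": 0.02, "ty": 0, "tz": -0.04, "ax": 0, "ay": 0, "az": 0}, {"claw": 0, "tx": 0.03, "ty": 0, "tz": -0.04, "ax": 0, "ay": 0, "az": 0}, {"claw": 0, "tx": 0.03, "ty": 0, "tz": -0.04, "ax": 0, "ay": 0, "az": 0}, {"claw": 0, "tx": 0, "ty": 0, "tz": 0, "ax": 0, "ay": 0, "az": 0}]'

```text
clock: 33.93
tcp_pos: [0.4786, 0.3072, 0.3468]
orientation: [-2.158, -2.283, -0.022]
contact_force: [-0.1, 1.9, -0.0]
grip_width: 0.0856
gripper_force: 0.0
```

```bash
python3 - <<'E'
from h import *
N=['tray_center','tray_spout_end','pointer','mark_line','lever_pivot','lever_handle']
for n in ('side','top','wrist'):
    m,T,im=snap(n,n+'20.png')
    for t in N:
        for d in r.tip_of(t,n):
            w=(T@np.append(d['location'],1))[:3]
            if d['confidence']>.3 and abs(w[0]-.5)<.09 and w[1]<.4 and w[1]>-.25: print(n,t,round(d['confidence'],2),w.round(4))
print(r.get_obs()['contact_force'],r.get_obs()['tcp_pos'])
a=cv2.imread('pics/side20.png')[120:290,200:350]; b=cv2.imread('pics/top20.png')[160:240,200:380]
a=cv2.resize(a,(450,510)); b=cv2.resize(b,(344,153),interpolation=cv2.INTER_CUBIC)
c=np.zeros((510,800,3),np.uint8); c[:,:450]=a; c[:153,453:797]=b; cv2.imwrite('pics/c20.png',c)
E
```

```text
side tray_center 0.8 [0.4876 0.1758 0.0208]
side tray_spout_end 0.96 [0.4807 0.2751 0.0217]
side pointer 0.87 [ 0.5496 -0.0479  0.0296]
side lever_pivot 0.85 [ 0.4932 -0.0793  0.0626]
side lever_handle 0.67 [ 0.4981 -0.1476  0.0638]
top tray_center 0.81 [0.4891 0.1801 0.0194]
top tray_spout_end 0.74 [0.4839 0.2741 0.0208]
top pointer 0.7 [ 0.5491 -0.0495  0.0358]
top mark_line 0.45 [ 0.5538 -0.0482  0.0364]
top lever_pivot 0.69 [ 0.4993 -0.083   0.0625]
top lever_handle 0.5 [ 0.4986 -0.1473  0.0638]
top lever_handle 0.31 [ 0.5563 -0.0528  0.0328]
wrist tray_spout_end 0.85 [0.4778 0.2758 0.0162]
[ 0.1314382   0.47692876 -0.02802518] [0.47895156 0.30043076 0.33866583]
```

View pics/c20.png

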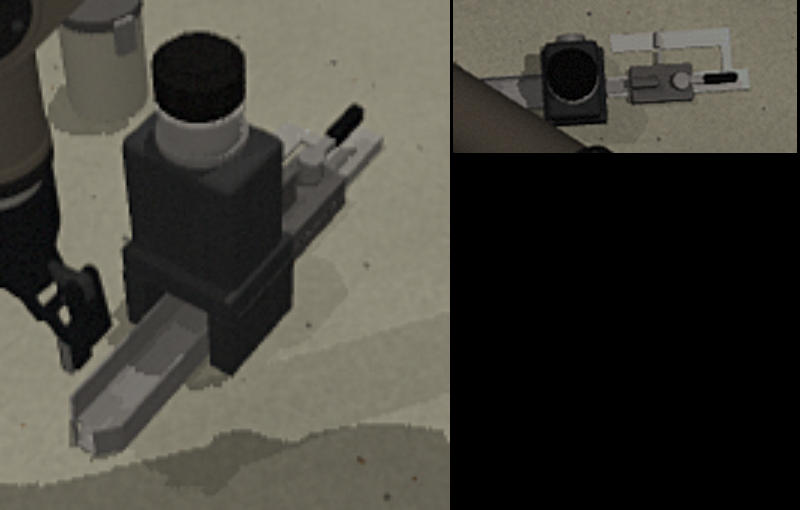

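The tray lies flat in the tunnel with its spout outside at about (90,440) px. The lever points along the rail and the ribs are still in line. The spout's y of about 0.275 and the 10 N push back both fit contact with the stop, so I'm handing in.

```bash
python3 -c "
from bench import r
print(r.hand_in())"
```

```text
the job is handed in; nothing more can be done
None
```

The job is handed in with no verdict returned; by my last measurements the pointer is on the mark, the lever is shut, and the turned tray lies flat against the stop with its spout outside, after about 34 s.

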